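# Hook down the filter hatch and clip in the cassette

### The arm

A 6-joint arm with a two-finger parallel gripper is mounted at the origin on the work surface; the furniture and walls round the work are solid. World frame = base frame: x ahead of the robot, y to its left, z up, the work surface at z = 0. Lengths are in mm, angles in rad, forces in N, time in s.
With the tool pointing down it reaches from about 150 to 775 mm from the base axis. Payload 6.1 kg.
Tool frame: the origin (TCP) lies at the very end of the fingers, on their centre line; the grasp point (between the pads) lies 19 mm behind it (bot.tcp_to_grasp is the distance from the TCP to the grasp point, in mm); z points along the fingers, y is the direction in which the jaws open and shut (so a half turn about z gives the same grasp; the last joint's range is limited). The gripper opens to 85 mm and grips with 20 to 120 N. Pads are 22 mm wide; open, the fingers measure 114 mm over their backs; the gripper's body (76 mm by 85 mm) begins 54 mm behind the grasp point. The pads swing forward as they close: fully open they stand 13 mm farther back than shut.
Start: joints at [1.118, 0.126, -0.04, 1.405, 0, 1.571], TCP at [229.671, 472.08, 231.295] pointing down, gripper open.
Joint ranges: [-2.72, 2.72], [-0.95, 1.95], [-1.27, 1.35], [-1.78, 2.02], [-1.46, 1.47], [-3.14, 3.14]. Speed limits (rad/s): [2.39, 2.39, 3.01, 3.14, 3.14, 3.14].

### API

Orientations are given as [roll, pitch, yaw] about the fixed x, y, z axes, in that order (R = Rz(yaw) Ry(pitch) Rx(roll)).
In Python, from cell import monitor, vision, ticket, bot gives the robot as it stands.
- The arm moves only by the shell command python3 -m crank 'ROWS' [FORCE]. ROWS is JSON, a list of rows, each a list of 3 entries, a list of its own where there are three numbers: the shift along the tool's x, y, z each as a share of 80 mm, from -1 to 1, then the turn, a rotation vector about the tool's x, y, z each as a share of pi rad, from -1 to 1, then the opening, from -1 (shut) to 1 (fully open), so that 0 is half open. A call has 1 to 10 rows; each row shifts and turns the commanded pose from where the row before left it, along the tool's axes as they then stand; what a row does not reach is not made up. A row lasts 1/10 s, in which the tool goes at most 50 mm and 8.59 degrees, less where a joint would pass 70% of its speed; a pose out of reach is approached as far as the arm can. A call with a number of a shift or a turn outside -1 to 1 is refused whole. A call with a gripper value outside its range is refused whole. The fingers move at their own pace and stop on an object; FORCE is the grip in N (left out, the last holds). Time passes only in rows, so rows that do not move let the fingers close. It gives the time, the measured TCP pose, the force and the opening at its end, in the units of the state.
- monitor.get_obs(): the state, without advancing time (a new reading comes with each control period).
- vision.snapshot(name): name is "side" or "top"; returns a dict with "img" (420x560x3 uint8, blue, green, red), "depth" (420x560 float32, mm along the optical axis (not along the pixel's ray), 0 where there is no reading), "mtx" (3x3 intrinsics, pixels), "R" (3x3) and "t" (3): a world point X has camera coordinates R X + t. Camera axes: x right, y down, z forward; pixel columns grow to the right and rows downward; lengths in mm; the calibration is good to about 2 mm. A picture is of the moment at which its call begins.
- ticket.close_job(): hands the job in, once; it reports no verdict.
The state is a dict: "time": time; "joints": joint angles; "qvel": joint speeds; "tau": joint torques, N m; "tool_pos": TCP position; "eef_rot": TCP orientation; "wrist_force": force on the tool from outside, world axes, zero at the start; "moment": the same for the moment, N m; "grip_width": finger opening in mm.
Only numpy, scipy, OpenCV 4.12 (cv2) and the standard library are available. Lean on these libraries where they do the work, as an engineer would, in place of code of your own. Each camera call takes 0.05 s, during which the arm holds its last target.

### The job

Ready the spray bench's filter unit for painting: take the hook pole, put its hook through the ring on the high hatch and swing the hatch fully down with it, keeping hand and arm off the hatch while it comes down. Lay the pole back on the table, then set the filter cassette on the seat inside the lowered hatch and press it down until both clips have snapped under the rim. Let go of everything and leave the other things on the table where they are.

Things in the scene. Friction and masses are not known exactly. Their poses are not given: they have to be found in the camera images.
- filter_unit: Grey filter unit, fixed: 104 mm wide pedestal under a box 170 wide (y), 110 deep (x), from 145 to 310 mm above the table. Origin on the table below the middle of the box's front face; x points into the unit, away from the robot, z up. The pedestal stands 11 to 57 mm behind the front face (foot 0 to 62); an aluminium hatch closes the box's front.
- hatch_hinge (a point): Middle of the hatch's hinge line, at the hatch's lower edge: 4 mm before the front face, 165 mm above the table. The line runs along the unit's y. Axes as the unit's.
- hatch (a joint): Hatch angle: 0 shut (upright) to 1.571 fully down (level, on its stop); starts up to 0.25 ajar. Stiff hinge (0.25 N m) holds any angle; some 2.5 N at the ring moves it. Panel 150 wide, 120 high, 8 thick. Hatch frame: origin on the hinge, y along it, z up the panel, x to its inner side (shut: parallel to the unit's axes; down: x up, z towards the robot).
- hatch_ring (a point): Centre of the fixed steel ring on the hatch's outside, mid-width: x -26, z 103 mm in the hatch frame, axes as the hatch's. The ring is edge-on to the robot: its hole runs along y, enterable from either side; hole 25 mm across, wire 4.4 mm. With the hatch down it hangs below the panel, 139 mm above the table.
- filter_seat (a point): Centre of the seat's top on the hatch's inner side: x 26, z 64 mm in the hatch frame, axes as the hatch's (x is the seat's outward normal, up when down). Black block with a rounded rim 76 mm along y by 60 mm along z, 6 mm thick; the neck below is 4 mm narrower on each y side; the top stands 22 mm over the panel.
- hook_pole: Hook pole lying flat: wooden handle 100 x 16 x 16 mm, 5.6 mm steel shaft, 70 g. Origin under the handle's middle, z up, x along the pole to the hook; handle from x -50 to +50 mm, shaft on to x 125 mm at 8 mm height, where it bends to the pole's +y side (slightly back), ending at x 122.5, y 26 mm.
- pole_hook (a point): Middle of the bent end of the pole: x 124, y 14, z 8 mm in the pole's frame; the bent end reaches 12 mm (to its tip 15 mm) to either side of it along y. Axes as the pole's.
- cassette: Grey filter cassette 75 (x) x 96 (y) x 56 mm high, 80 g. Origin at centre of underside, z up. Plate 75 x 80 at 20-26 mm height; grip rib 48 (x) x 14 (y) at 26-56 mm. Lips 20 mm deep at the x ends (67 apart inside) go over the seat's 60 mm length; two sprung clip arms at the y sides (30 wide, to 40 mm height) snap under the rim with some 7 to 10 N of push. Fits either way round, its x along the hatch's z.
- cassette_face (a point): Centre of the plate's underside, 20 mm above the cassette's origin, axes as the cassette's. It meets the filter_seat point when the cassette is home; set down without pressing, it stands about 9 mm above it.
- clip_left (a joint): Angle of the clip arm on the cassette's +y side: 0 as it stands free or snapped home, up to about 0.13 rad while its nose is spread over the rim.
- clip_right (a joint): The same for the clip arm on the cassette's -y side.
- model_boat: Olive model boat on its cradle, 274 mm long (y), 118 wide, 60 high; origin under its middle. Bystander in front of the unit.
- spray_can: Spray can, 43 mm across, 121 high, upright; origin at the middle of its base. Bystander left of the unit.
- jar_bits: Screw-top jar, 92 mm across, 167 high; origin at the middle of its base. Bystander at the back left.
- paint_pot_a: Paint pot, 33 mm across, 34 high; origin at the middle of its base. Bystander under the hatch.
- paint_pot_b: Larger paint pot, 38 mm across, 42 high; origin at the middle of its base. Bystander under the hatch.
- glue_bottle: Glue bottle, 30 mm square, 61 high; origin at the middle of its base. Bystander under the hatch.
- mask_tape: Roll of masking tape lying flat, 68 mm across, 18 high; origin at the middle of its base. Bystander.
There are look-alikes about, which are no part of the job. There is more than one size of the cassette; the job needs the middle-sized.

How it is judged (in metres and radians):
On the way, in this order (a step that is already met when the one before it is completed fails the run):
1. the hook of the pole is in the ring and has drawn the hatch well down (value of joint hatch above 0.7 rad and distance between pole_hook and hatch_ring below 0.019 m), for 0.1 s.
2. the hatch is fully down and the pole lies on the table, let go (value of joint hatch above 1.5 rad and height (world z) of pole_hook between 0 and 0.02 m and angle between hook_pole's own z axis and vertical below 0.2 rad and linear speed of hook_pole below 0.03 m/s and contact force between the fingers and hook_pole below 0.1 N), for 0.2 s.
At the end, for the whole second after the job is handed in: Hatch fully down (above 1.5 rad); pole flat on the table, let go, at rest; cassette clipped on the seat: face within 2.5 mm of the seat top, centred within 6 mm (y) and 7 mm (z), level within 0.06 rad, square within 0.15 rad, both clips sprung back (below 0.05 rad), let go and at rest (all of step 2 and x of cassette_face in the frame of filter_seat between -0.003 and 0.0025 m and y of cassette_face in the frame of filter_seat between -0.006 and 0.006 m and z of cassette_face in the frame of filter_seat between -0.007 and 0.007 m and angle between the z axis of cassette and the x axis of filter_seat, either way round below 0.06 rad and angle between the x axis of cassette and the z axis of filter_seat, either way round below 0.15 rad and value of joint each of clip_left, clip_right below 0.05 rad and linear speed of cassette below 0.02 m/s and contact force between the fingers and cassette below 0.1 N); the robot touches nothing.
It fails at once if the hand or arm touches the hatch before it is down (value of joint hatch below 1.45 rad and contact force between any of the fingers, the arm and hatch above 1 N).
It fails at once if another thing on the table is shifted by more than 3 cm (distance of any of model_boat, spray_can, jar_bits, paint_pot_a, paint_pot_b, glue_bottle from where it was at the start of the episode above 0.03 m).
It also fails if it takes over 72 s, if anything falls off the work surface, if the arm or the gripper's body presses on something with over 40 N, if the wrist force passes 120 N, or if a joint passes its speed limit or range.

## Working session

There is one attempt and no reset: what is moved stays moved. The work goes in short steps, Python scripts to look and compute and a shell command to move; the robot and the scene stay as the last step left them, time stands still between calls to the robot, and variables do not carry over. Pictures are saved under pics/ and viewed, and the job is handed in when it is done.

```bash
ls; mkdir -p pics; python3 - <<'E'
from cell import monitor, vision, ticket, bot
import cv2,numpy as np
o=monitor.get_obs(); print(o)
for n in("side","top"):
    s=vision.snapshot(n); cv2.imwrite(f"pics/{n}0.png",s["img"]); print(n,s["mtx"],s["R"],s["t"], -s["R"].T@s["t"])
    np.savez(f"pics/{n}0.npz",**s)
E
```

```text
pics
{'time': 0.0, 'joints': array([ 1.11799037e+00,  1.26356667e-01, -4.05981841e-02,  1.40536516e+00,
        4.27745702e-06,  1.57079293e+00]), 'qvel': array([-0.0004418 , -0.00046726,  0.00112825,  0.00093539, -0.00079975,
        0.00037604]), 'tau': array([ 7.93959625e-04, -4.35916150e+01,  3.52922666e+01,  1.72920269e-02,
       -6.86508497e-05,  2.12991966e-05]), 'tool_pos': array([229.51053188, 471.74157763, 230.5451835 ]), 'eef_rot': array([-3.14006897e+00, -4.28262758e-06,  2.68879009e+00]), 'wrist_force': array([ 0.20946093, -0.56022135, -0.82446915]), 'moment': array([ 0.01268642,  0.06939442, -0.01493641]), 'grip_width': 85.24806777308872}
side [[406.65220647   0.         280.8076694 ]
 [  0.         406.65220647 199.8414827 ]
 [  0.           0.           1.        ]] [[ 0.87403178 -0.48540585 -0.02120376]
 [-0.33904744 -0.57807416 -0.74221095]
 [ 0.3480162   0.65590504 -0.6698308 ]] [-348.47906657  291.85246102 1025.43345155] [  46.66616142 -673.02838412  896.09393813]
top [[452.21576005   0.         285.85172852]
 [  0.         452.21576005 210.99328121]
 [  0.           0.           1.        ]] [[ 0.0297739  -0.9991554   0.02831973]
 [-0.9879806  -0.03371671 -0.15085596]
 [ 0.15168339 -0.02348777 -0.98815003]] [  34.82568055  473.36033538 1398.58595965] [ 254.49167026   83.60608667 1452.43572447]
```

View pics/side0.png

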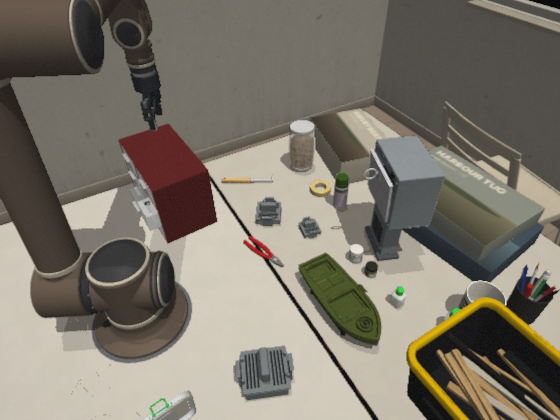

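View pics/top0.png

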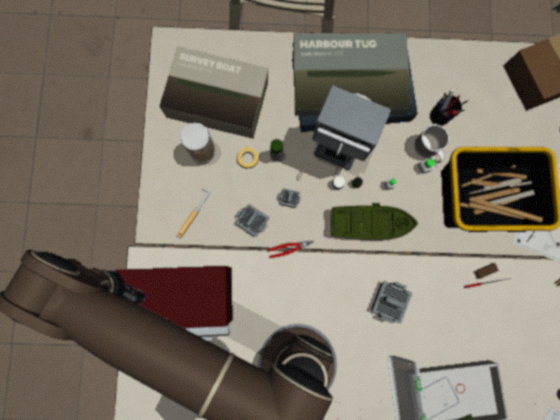

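```bash
cat > h.py <<'E'
import numpy as np,cv2
def load(n):
    return dict(np.load(n))
def snap(n,tag):
    from cell import vision
    s=vision.snapshot(n); cv2.imwrite(f"pics/{n}{tag}.png",s["img"]); np.savez(f"pics/{n}{tag}.npz",**s); return s
def cloud(s):
    h,w=s["depth"].shape; u,v=np.meshgrid(np.arange(w),np.arange(h)); d=s["depth"]; K=s["mtx"]
    p=np.stack([(u-K[0,2])/K[0,0]*d,(v-K[1,2])/K[1,1]*d,d],-1)
    X=(p-s["t"])@s["R"]; X[d==0]=np.nan; return X
def proj(s,X):
    c=np.atleast_2d(X)@s["R"].T+s["t"]; K=s["mtx"]; return np.c_[c[:,0]/c[:,2]*K[0,0]+K[0,2],c[:,1]/c[:,2]*K[1,1]+K[1,2]]
def ray(s,uv,z):
    uv=np.atleast_2d(uv).astype(float);K=s["mtx"]; d=np.c_[(uv[:,0]-K[0,2])/K[0,0],(uv[:,1]-K[1,2])/K[1,1],np.ones(len(uv))]@s["R"]
    o=-s["R"].T@s["t"]; return o+d*((z-o[2])/d[:,2])[:,None]
def crop(s,box,name,f=5):
    a,b,c,d=box; cv2.imwrite(f"pics/{name}.png",cv2.resize(s["img"][b:d,a:c],None,fx=f,fy=f,interpolation=cv2.INTER_CUBIC))
E
python3 - <<'E'
from h import *
t=load("pics/top0.npz"); s=load("pics/side0.npz")
crop(t,(165,80,325,200),"c1"); crop(t,(160,170,310,265),"c2"); crop(t,(290,80,450,200),"c3");crop(s,(330,120,450,260),"c4",4);crop(s,(210,160,350,250),"c5")
crop(t,(160,170,220,245),"c6",8)
C=cloud(t)
for u,v in((252,220),(289,198),(390,301),(204,192),(190,220),(340,105),(340,135)): print(u,v,C[v,u])
E
```

```text
252 220 [437.62516606 155.05901009  50.7877218 ]
289 198 [513.86905159  41.19848446  37.24010108]
390 301 [ 202.41148511 -272.20174239   69.64864632]
204 192 [532.10422245 318.32835408  -6.5716963 ]
190 220 [435.31693149 353.51943997  17.92227569]
340 105 [721.29379751 -79.57861606 306.72300842]
340 135 [653.28393531 -87.02086758 261.54217967]
```

View pics/c1.png

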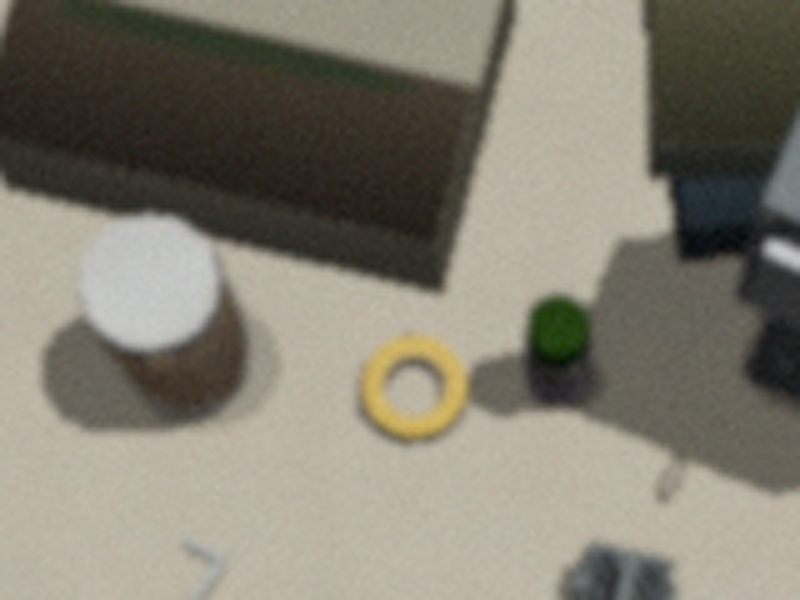

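View pics/c2.png

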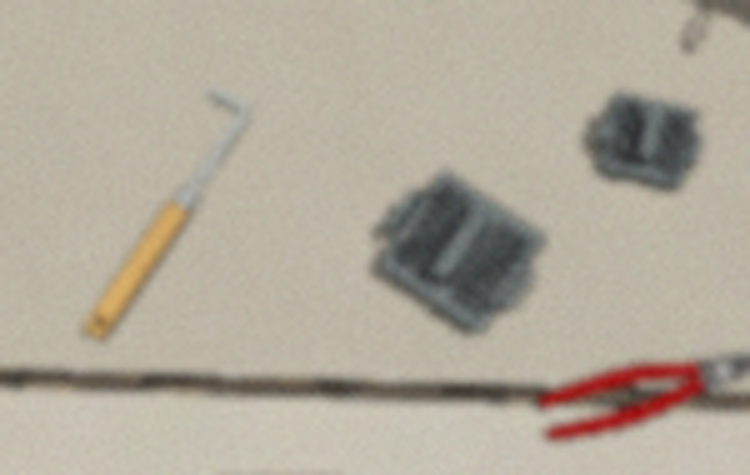

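View pics/c3.png

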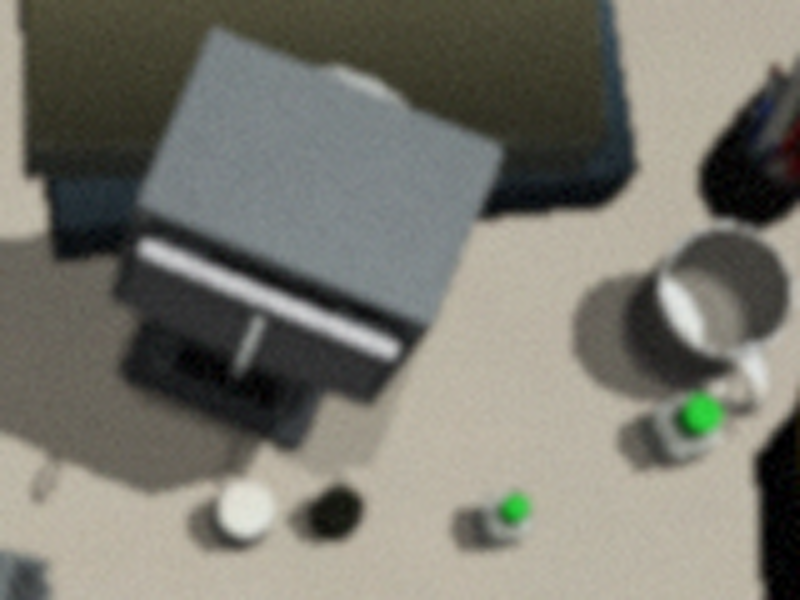

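View pics/c4.png

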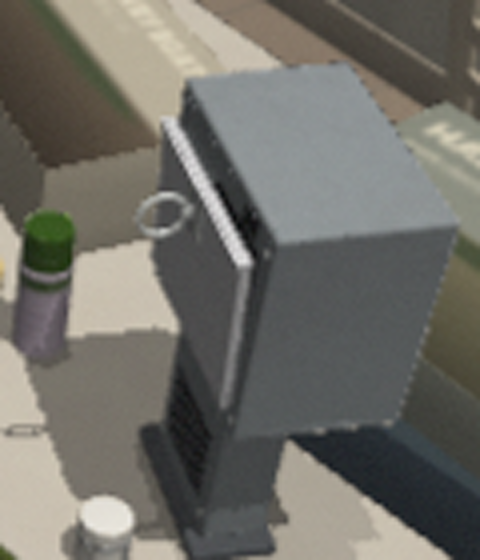

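View pics/c5.png

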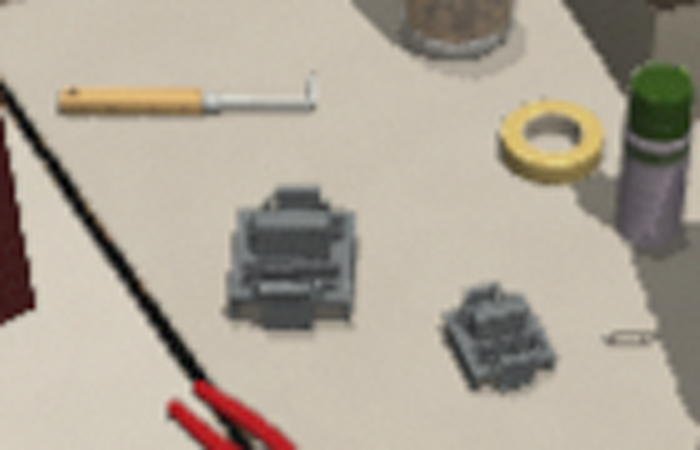

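View pics/c6.png

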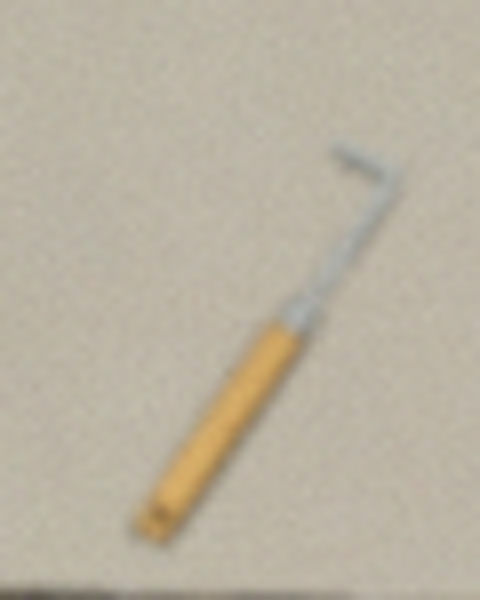

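```bash
python3 - <<'E'
from h import *
t=load("pics/top0.npz"); s=load("pics/side0.npz")
# depth-scale check table
Ct=cloud(t);Cs=cloud(s)
for (u,v) in((250,185),(220,200),(300,230)): print("table",Ct[v-2:v+3,u-2:u+3].reshape(-1,3).mean(0))
# unit top corners
c=np.array([(215,28),(505,150),(425,335),(140,205)])/5+[290,80]
P=ray(t,c,310);print(P[:,:2]);
for a,b in((0,1),(1,2),(2,3),(3,0)): print(np.hypot(*(P[a]-P[b])[:2]),np.degrees(np.arctan2(*(P[b]-P[a])[1::-1])))
# pole
hsv=cv2.cvtColor(t["img"],cv2.COLOR_BGR2HSV); m=cv2.inRange(hsv,(10,110,100),(28,255,255)); m[:, :165]=0;m[:180]=0;m[243:]=0;m[:,225:]=0
ys,xs=np.nonzero(m);print(len(xs));r=cv2.minAreaRect(np.c_[xs,ys].astype(np.float32));print(r)
b=cv2.boxPoints(r);print(ray(t,b,14)); print("ctr",ray(t,[r[0]],12))
print("bend,tip",ray(t,[(209.4,192.5),(201.9,188.5)],8))
# in side
hs=cv2.cvtColor(s["img"],cv2.COLOR_BGR2HSV); m=cv2.inRange(hs,(10,110,100),(28,255,255)); m[:, :215]=0;m[:170]=0;m[190:]=0;m[:,255:]=0
ys,xs=np.nonzero(m);r=cv2.minAreaRect(np.c_[xs,ys].astype(np.float32));print(r,ray(s,[r[0]],10))
print("side bend,tip",ray(s,[(210+315/5,160+103/5),(210+312/5,160+78/5)],8))
# ring side/top triangulate
print("hatch top edge",ray(t,np.array([(145,248),(397,350)])/5+[290,80],283))
E
```

```text
table [559.75219956 169.00586505  -1.50786673]
table [506.49858561 264.23472659  -1.37248616]
table [416.99733155   1.45083571  -0.98382142]
[[ 773.70555036  -59.6709268 ]
 [ 711.58902409 -215.63521927]
 [ 607.91522465 -172.74334196]
 [ 673.19067521  -21.31380729]]
167.87889493019205 -111.71610776819962
112.19612216828583 157.5241640579579
164.89932812465452 66.68098357162025
107.58489086468465 -20.88717438175344
119
((186.76919555664062, 223.8461456298828), (3.882901191711426, 29.953811645507812), 33.6900634765625)
[[385.78351013 392.71347613  14.        ]
 [467.42299261 345.17225738  14.        ]
 [460.81215079 334.4764965   14.        ]
 [379.27628061 382.09296166  14.        ]]
ctr [[423.36629701 364.11331871  12.        ]]
bend,tip [[528.30073487 298.50505935   8.        ]
 [540.62085009 323.40844242   8.        ]]
((236.0, 180.0), (4.0, 26.0), 90.0) [[423.19753149 362.29499095  10.        ]]
side bend,tip [[532.89164175 296.65360044   8.        ]
 [544.10405077 321.97227126   8.        ]]
hatch top edge [[ 658.99845469  -26.95563642  283.        ]
 [ 607.34921817 -163.6730737   283.        ]]
```

```bash
python3 - <<'E'
from h import *
t=load("pics/top0.npz"); s=load("pics/side0.npz")
crop(t,(310,120,380,170),"c7",10);crop(s,(355,140,395,200),"c8",10)
C=cloud(t)
# roof: points near z=310
m=(abs(C[...,2]-308)<8)&(C[...,0]>560)&(C[...,0]<820)
m=cv2.morphologyEx(m.astype(np.uint8),cv2.MORPH_OPEN,np.ones((3,3)))
n,l,st,ce=cv2.connectedComponentsWithStats(m);i=1+st[1:,4].argmax();m=(l==i)
print(C[m][:,2].mean())
c,_=cv2.findContours(m.astype(np.uint8),cv2.RETR_EXTERNAL,cv2.CHAIN_APPROX_NONE)
P=ray(t,c[0][:,0],310)[:,:2].astype(np.float32); r=cv2.minAreaRect(P);print(r)
# sides on side camera
C=cloud(s); m=(abs(C[...,2]-308)<8)&(C[...,0]>560)&(C[...,0]<820)
m=cv2.morphologyEx(m.astype(np.uint8),cv2.MORPH_OPEN,np.ones((3,3)))
n,l,st,ce=cv2.connectedComponentsWithStats(m);i=1+st[1:,4].argmax();m=(l==i)
c,_=cv2.findContours(m.astype(np.uint8),cv2.RETR_EXTERNAL,cv2.CHAIN_APPROX_NONE)
P=ray(s,c[0][:,0],310)[:,:2].astype(np.float32); r=cv2.minAreaRect(P);print(r,C[m][:,2].mean())
E
```

```text
309.0928237103279
((692.8192749023438, -113.86421203613281), (169.31959533691406, 114.61685180664062), 68.74252319335938)
((688.1765747070312, -119.37227630615234), (180.8018341064453, 117.16256713867188), 68.77537536621094) 310.2232688997817
```

View pics/c7.png

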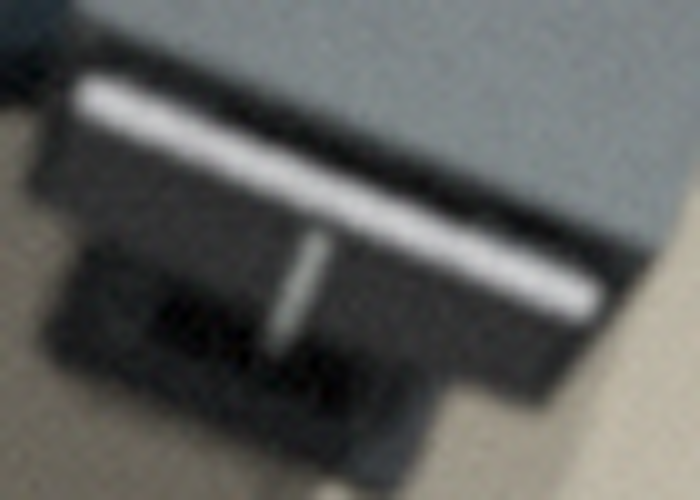

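View pics/c8.png

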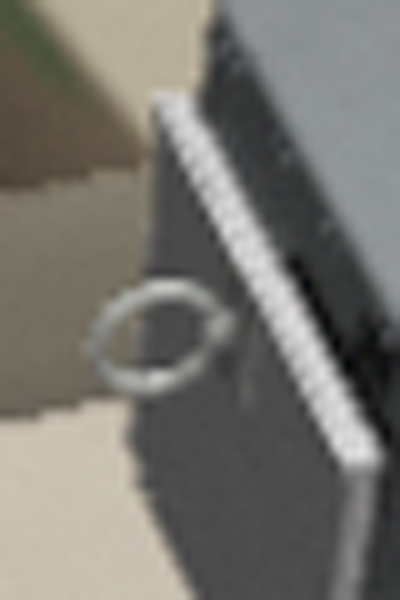

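```bash
cat >> h.py <<'E'
def tri(t,uvt,s,uvs):
    A=[];
    Pt=t["mtx"]@np.c_[t["R"],t["t"]];Ps=s["mtx"]@np.c_[s["R"],s["t"]]
    X=cv2.triangulatePoints(Pt,Ps,np.array(uvt,float).reshape(2,1),np.array(uvs,float).reshape(2,1)).ravel();X=X[:3]/X[3]
    return X,proj(t,X)[0]-uvt,proj(s,X)[0]-uvs
E
python3 - <<'E'
from h import *
t=load("pics/top0.npz"); s=load("pics/side0.npz")
for n,a,b in(("ring",(339.7,149),(371.1,173.4)),("L",(319.5,129.5),(372,150.5)),("R",(368.5,150),(391.5,185)),
 ("pole bend",(209.4,192.5),(273,180.6)),("tip",(201.9,188.5),(272.4,175.6)),("roofFL",(290+138/5,80+205/5),(375,138.5))): print(n,*tri(t,a,s,b))
o=np.array([641,-96.6]);
for y in(-22.3,):
  c,sn=np.cos(np.radians(y)),np.sin(np.radians(y));R=np.array([[c,-sn],[sn,c]])
  for n,a,b in(("ring",(339.7,149),(371.1,173.4)),("L",(319.5,129.5),(372,150.5)),("R",(368.5,150),(391.5,185))):
    X=tri(t,a,s,b)[0]; print(n,(X[:2]-o)@R,X[2])
  for a in (0,.05,.1,.15,.2,.25):
    q=[-4-26*np.cos(a)-103*np.sin(a),0,165-26*np.sin(a)+103*np.cos(a)]
    W=np.r_[o+R@q[:2],q[2]];print(a,q,proj(t,W),proj(s,W))
E
```

```text
ring [611.76901602 -85.84027636 268.30219089] [ 0.05442039 -0.09381502] [-0.14128142  0.03736132]
L [658.43209375 -28.01537507 285.19321853] [-0.02916396  0.04924247] [ 0.07077586 -0.0190762 ]
R [ 607.09670615 -161.0136718   286.9741227 ] [ 0.22479135 -0.36709801] [-0.58549878  0.15870375]
pole bend [530.51856402 297.88608045   7.39854548] [ 0.25540354 -0.63009609] [-0.77011637  0.16166381]
tip [542.31904166 322.95352552   7.50604251] [ 0.19482621 -0.47827156] [-0.57770615  0.12181084]
roofFL [671.31462903 -19.56530075 312.86185677] [-0.16830636  0.27899691] [ 0.39748215 -0.10930263]
ring [-31.12763386  -1.13687604] 268.3021908938282
L [-9.89651583 70.06987686] 285.1932185265335
R [ -6.92549244 -72.46096882] 286.97412269975075
0 [np.float64(-30.0), 0, np.float64(268.0)] [[339.51572519 148.40467697]] [[371.25985782 173.20905706]]
0.05 [np.float64(-35.11536120514899), 0, np.float64(266.5718184196439)] [[338.70737459 150.21274418]] [[369.16260426 173.84928981]]
0.1 [np.float64(-40.15295021185197), 0, np.float64(264.8897601908191)] [[337.89775423 152.01980136]] [[367.08612582 174.56650542]]
0.15 [np.float64(-45.10017567111782), 0, np.float64(262.9580295830988)] [[337.08940331 153.82018957]] [[365.03664155 175.35836557]]
0.2 [np.float64(-49.944672095763586), 0, np.float64(260.78145491697626)] [[336.28484428 155.60830167]] [[363.0202457 176.2222795]]
0.25 [np.float64(-54.674330767692624), 0, np.float64(258.36547649557883)] [[335.48657057 157.37860942]] [[361.04288139 177.15541789]]
```

```bash
python3 - <<'E'
from h import *
t=load("pics/top0.npz"); s=load("pics/side0.npz")
for S in(t,s):
  h=cv2.cvtColor(S["img"],cv2.COLOR_BGR2HSV);m=(cv2.inRange(h,(0,120,20),(8,255,160))|cv2.inRange(h,(172,120,20),(180,255,160)))>0
  C=cloud(S); m&=C[...,1]>100; P=C[m];P=P[~np.isnan(P[:,0])];print(len(P),np.percentile(P,[2,50,98],axis=0).round())
# cassette
C=cloud(t)
for (u0,u1,v0,v1) in ((228,275,198,242),(272,305,183,212),(325,425,195,245)):
  X=C[v0:v1,u0:u1].reshape(-1,3);X=X[X[:,2]>12];print(np.percentile(X,[2,50,98],axis=0).round())
from cell import bot
print([a for a in dir(bot) if a[0]!='_'],bot.tcp_to_grasp)
E
```

```text
5061 [[134. 210. 118.]
 [214. 314. 204.]
 [279. 476. 210.]]
6152 [[125. 206.  12.]
 [201. 221. 204.]
 [284. 488. 208.]]
[[402. 114.  19.]
 [443. 158.  27.]
 [486. 202.  58.]]
[[495.   9.  13.]
 [520.  41.  19.]
 [547.  71.  42.]]
[[ 396. -346.   31.]
 [ 447. -218.   47.]
 [ 497.  -95.   58.]]
['PlanningError', 'tcp_to_grasp'] 18.700000000000003
```

```bash
python3 -m crank '[[[-0.6,-0.036,0],[0,0,0],1],[[-0.6,-0.036,0],[0,0,0],1],[[-0.6,-0.036,0],[0,0,0],1],[[-0.6,-0.036,0],[0,0,0],1],[[-0.6,-0.036,0],[0,0,0.031],1],[[0,0,0.5],[0,0,0],1],[[0,0,0.5],[0,0,0],1],[[0,0,0.5],[0,0,0],1],[[0,0,0],[0,0,0],1]]' 80; python3 - <<'E'
from h import *
t=snap("top","1");s=snap("side","1")
crop(t,(150,150,270,250),"d1",6);crop(s,(190,110,310,220),"d2",6)
from cell import monitor
o=monitor.get_obs();print(o["tool_pos"],o["eef_rot"],o["joints"],o["wrist_force"])
E
```

```text
time: 1.0
tool_pos: [436.1, 351.3, 105.3]
eef_rot: [-3.131, -0.004, 2.591]
wrist_force: [-0.4, -0.8, -0.3]
grip_width: 84.8
[438.77620394 353.82206912 111.4379833 ] [-3.13989126e+00 -5.98130078e-04  2.59144851e+00] [ 6.78625217e-01  2.25227968e-01 -1.83681147e-01  1.16369066e+00
 -7.15833599e-06  1.22876886e+00] [ 0.83151108 -0.40999194 -0.18739048]
```

View pics/d1.png

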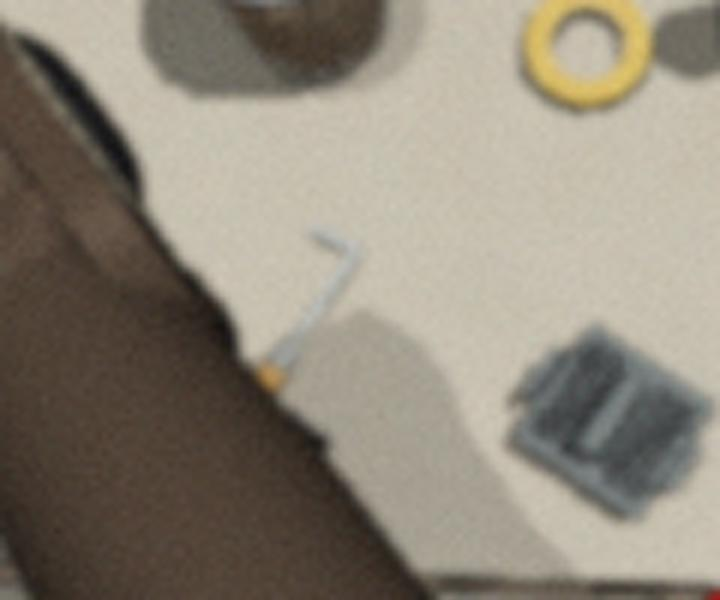

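View pics/side1.png

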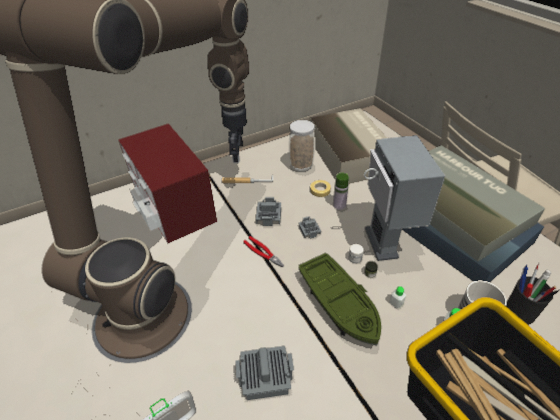

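```bash
python3 -m crank '[[[-0.02,0,0.5],[0,0,0],1],[[0,0,0.45],[0,0,0],1],[[0,0,0.25],[0,0,0],1],[[0,0,0.15],[0,0,0],1],[[0,0,0],[0,0,0],1],[[0,0,0],[0,0,0],-1],[[0,0,0],[0,0,0],-1],[[0,0,0],[0,0,0],-1],[[0,0,0],[0,0,0],-1],[[0,0,0],[0,0,0],-1]]' 80
```

```text
time: 2.1
tool_pos: [440.9, 353.6, 4.2]
eef_rot: [3.14, 0.0, 2.591]
wrist_force: [-3.5, -2.1, 4.5]
grip_width: 13.6
```

```bash
python3 -m crank '[[[0,0,0],[0,0,0],-1],[[0,0,-0.3],[0,0,0],-1],[[0,0,-0.4],[0,0,0],-1],[[0,0,-0.6],[0,0,0],-1],[[0,0,-0.6],[0,0,0],-1],[[0,0,-0.5],[0,0,0],-1],[[0,0,0],[0,0,0],-1]]'; python3 - <<'E'
from h import *
t=snap("top","2");s=snap("side","2")
crop(t,(150,130,270,230),"d1",6);crop(s,(190,90,310,190),"d2",6)
from cell import monitor
o=monitor.get_obs();print(o["tool_pos"],o["eef_rot"],o["grip_width"],o["wrist_force"],o["moment"])
E
```

```text
time: 2.8
tool_pos: [442.6, 354.9, 201.7]
eef_rot: [3.132, 0.003, 2.591]
wrist_force: [-0.2, -0.0, -0.1]
grip_width: 13.7
[440.9304365  353.57125109 195.91678814] [3.13987087e+00 6.46469643e-04 2.59135668e+00] 13.489616061688054 [ 0.07082028  0.25223055 -0.40212159] [ 0.01147412 -0.0204461  -0.0063425 ]
```

View pics/d1.png

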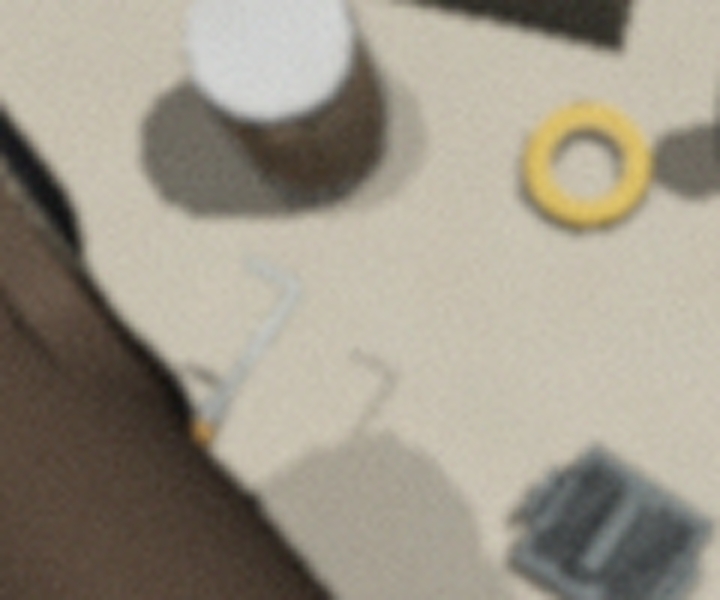

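View pics/d2.png

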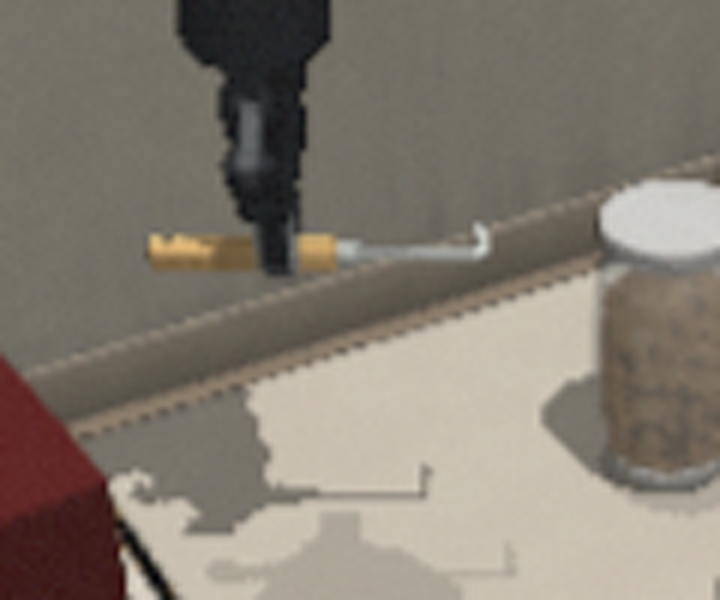

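```bash
python3 - <<'E'
from h import *
from scipy.spatial.transform import Rotation as Rr
t=load("pics/top2.npz"); s=load("pics/side2.npz")
R=Rr.from_euler("xyz",[3.1399,.0006,2.5914]).as_matrix();p=np.array([440.9,353.6,195.9])
for n,a,b in(("bend",(198.8,177.8),(270.8,131.7)),("tip",(191.3,173.7),(270.0,127.6))):
  X,e,f=tri(t,a,s,b);print(n,X,e,f,"tool",(X-p)@R)
E
```

```text
bend [533.57968036 301.29641838 201.94513367] [ 0.14986045 -0.35430048] [-0.41712594  0.08920914] tool [-106.35297813    3.8830068    -5.97475894]
tip [543.68092726 323.27728764 202.10335996] [ 0.01966843 -0.04636134] [-0.05397169  0.01168901] tool [-103.47088733   27.90171113   -6.09405936]
```

```bash
python3 -m crank '[[[-0.286,-0.492,-0.25],[0,0,0],-1],[[-0.286,-0.492,-0.25],[0,0,0],-1],[[-0.286,-0.492,-0.25],[0,0,0],-1],[[-0.286,-0.492,-0.08],[0,0,0],-1],[[-0.286,-0.492,0],[0,0,0],-1],[[-0.286,-0.492,0],[0,0,0],-1],[[-0.286,-0.492,0],[0,0,0],-1],[[-0.286,-0.492,0],[0,0,0],-1],[[-0.286,-0.492,0],[0,0,0],-1],[[-0.286,-0.492,0],[0,0,0],-1]]'; python3 -m crank '[[[0,0,0],[0,0,-0.0256],-1],[[0,0,0],[0,0,-0.0256],-1],[[0,0,0],[0,0,0],-1],[[0,0,0],[0,0,0],-1]]'; python3 - <<'E'
from h import *
t=snap("top","3");s=snap("side","3")
from cell import monitor
o=monitor.get_obs();print(o["tool_pos"],o["eef_rot"],o["grip_width"],o["wrist_force"],o["joints"])
E
```

```text
time: 3.9
tool_pos: [428.5, -103.4, 259.5]
eef_rot: [-3.141, -0.003, 2.591]
wrist_force: [0.7, 0.1, -1.1]
grip_width: 14.0
time: 4.3
tool_pos: [429.3, -101.7, 260.2]
eef_rot: [-3.141, -0.003, 2.751]
wrist_force: [0.2, -0.2, -0.1]
grip_width: 13.6
[ 429.55817087 -101.42714951  260.89551888] [-3.14139245e+00 -1.40450764e-03  2.75169878e+00] 13.729668045781242 [-0.23368682  1.44266149 -0.11974133] [-2.31888392e-01 -2.90162914e-02 -1.38460519e-01  1.46277061e+00
  2.32845563e-05  1.58005322e-01]
```

View pics/top3.png

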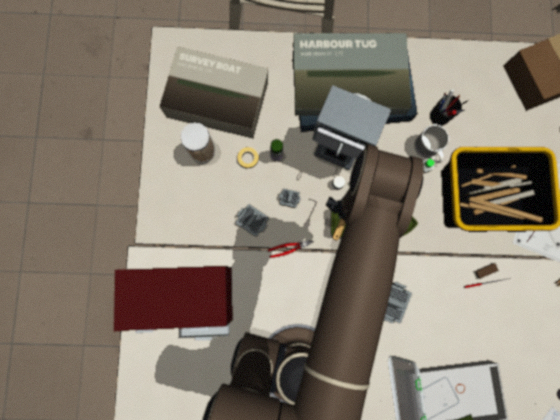

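View pics/side3.png

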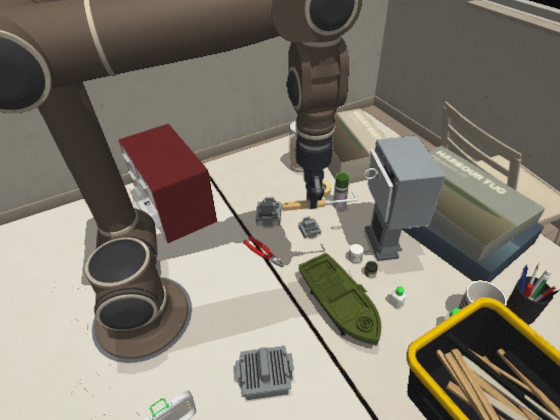

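```bash
python3 -m crank '[[[-0.364,0.1,0],[0,0,0],-1],[[-0.364,0.1,0],[0,0,0],-1],[[0,0.1,-0.015],[0,0,0],-1],[[0,0,0],[0,0,0],-1],[[0,0,0],[0,0,0],-1]]'; python3 - <<'E'
from h import *
t=snap("top","4");s=snap("side","4")
crop(s,(320,130,420,220),"e1",8);crop(t,(290,100,390,200),"e2",6)
from cell import monitor
o=monitor.get_obs();print(o["tool_pos"],o["eef_rot"],o["grip_width"],o["wrist_force"])
E
```

```text
time: 4.9
tool_pos: [492.1, -101.2, 262.8]
eef_rot: [-3.141, -0.001, 2.753]
wrist_force: [0.6, -1.0, -1.5]
grip_width: 13.2
[ 492.01187708 -101.52211905  263.1577656 ] [-3.14147495e+00  9.47530728e-05  2.75236899e+00] 13.345248158106457 [ 0.31905368 -0.68909069 -0.28695389]
```

View pics/e1.png

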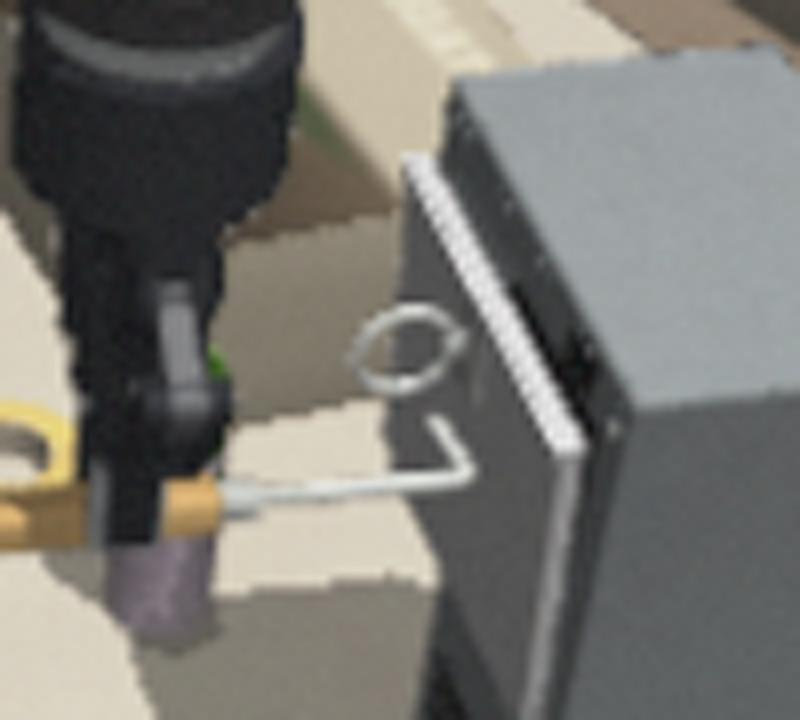

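View pics/e2.png

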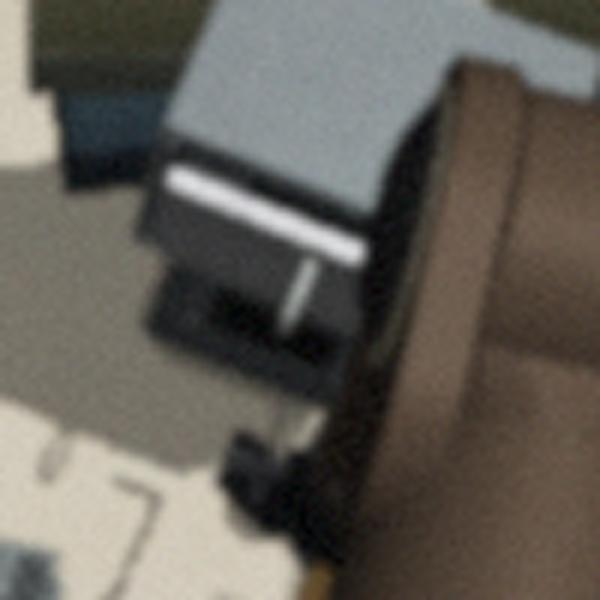

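```bash
python3 - <<'E'
from h import *
s=load("pics/side4.npz");th=np.radians(-22.3);xu=np.array([np.cos(th),np.sin(th),0]);yu=np.array([-np.sin(th),np.cos(th),0]);z=np.array([0,0,1.])
p=np.array([492.,-101.5,263.0])
m=p+104.5*xu+14.5*yu+6*z;print("mid",m,proj(s,m)); ring=np.array([611.8,-85.8,268.3]);d=ring-m;print("to ring",d@xu,d@yu,d[2])
print(proj(s,ring))
for k in (0,20,30,40,45,50): print(k,proj(s,m+k*yu))
for v in (xu,yu,z): print(proj(s,m+45*yu+5*v)-proj(s,m+45*yu))
print(proj(s,p+105.5*xu+1*yu+6*z), proj(s,p+103*xu+28*yu+6*z))
E
```

```text
mid [ 594.18652988 -127.73762775  269.        ] [[376.21153903 184.96646472]]
to ring 0.3826625580112773 45.484640490231584 -0.6999999999999886
[[370.9583148  173.42533207]]
0 [[376.21153903 184.96646472]]
20 [[373.80563029 179.70070749]]
30 [[372.62960001 177.12675702]]
40 [[371.47098744 174.59092828]]
45 [[370.89809232 173.33704589]]
50 [[370.32940847 172.09238061]]
[[ 1.98209815 -0.18178305]]
[[-0.56868385 -1.24466528]]
[[ 0.25909237 -1.60083216]]
[[378.29136548 188.57349194]] [[373.97092162 181.45138971]]
```

```bash
python3 -m crank '[[[0,0.14,-0.012],[0,0,0],-1],[[0,0.14,0],[0,0,0],-1],[[0,0.14,0],[0,0,0],-1],[[0,0.14,0],[0,0,0],-1],[[0,0,0],[0,0,0],-1],[[0,0,0],[0,0,0],-1]]'; python3 - <<'E'
from h import *
s=snap("side","5")
crop(s,(320,130,420,220),"e1",8)
from cell import monitor
o=monitor.get_obs();print(o["tool_pos"],o["eef_rot"],o["grip_width"],o["wrist_force"])
E
```

```text
time: 5.6
tool_pos: [509.9, -59.8, 263.7]
eef_rot: [-3.141, -0.0, 2.753]
wrist_force: [0.4, 0.0, -1.3]
grip_width: 13.8
[509.8122051  -60.14723705 263.74935134] [-3.14128658e+00 -1.92241524e-04  2.75279782e+00] 13.555857993132324 [-0.22722476  0.08856344 -0.23069896]
```

View pics/e1.png

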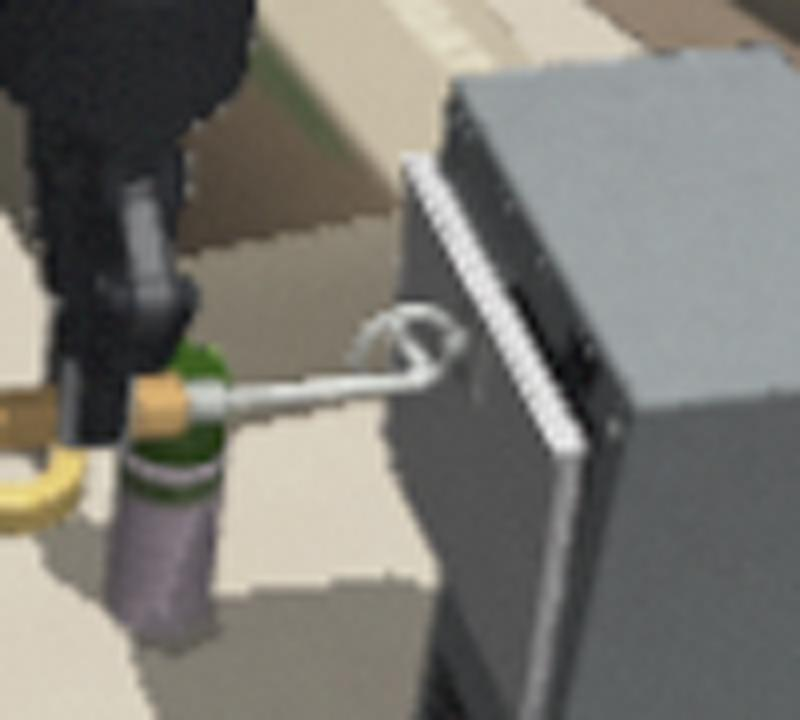

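```bash
python3 - <<'E'
import numpy as np
def h(a,k=9.5):
    r=np.array([-4-26*np.cos(a)-103*np.sin(a),165-26*np.sin(a)+103*np.cos(a)]); t=np.array([26*np.sin(a)-103*np.cos(a),-26*np.cos(a)-103*np.sin(a)])/106.2
    return r+k*t
A=[0.0]+list(np.linspace(0.1,1.571,15)); P=[h(0,0)]+[h(a) for a in A[1:]]
for i in range(1,len(P)):
    d=P[i]-P[i-1]; print(round(A[i],2),P[i].round(1),"x %.3f z %.3f"%(-d[0]/80,-d[1]/80))
E
```

```text
0.1 [-49.1 261.7] x 0.239 z 0.079
0.21 [-59.  256.4] x 0.124 z 0.066
0.31 [-68.3 250.1] x 0.116 z 0.078
0.42 [-76.8 242.9] x 0.107 z 0.090
0.52 [-84.6 234.8] x 0.097 z 0.101
0.63 [-91.5 226. ] x 0.086 z 0.110
0.73 [-97.4 216.5] x 0.074 z 0.119
0.84 [-102.3  206.4] x 0.061 z 0.126
0.94 [-106.1  195.9] x 0.048 z 0.132
1.05 [-108.8  185. ] x 0.033 z 0.136
1.15 [-110.3  173.9] x 0.019 z 0.139
1.26 [-110.6  162.7] x 0.004 z 0.140
1.36 [-109.8  151.5] x -0.010 z 0.140
1.47 [-107.8  140.5] x -0.025 z 0.138
1.57 [-104.7  129.8] x -0.039 z 0.134
```

```bash
python3 -m crank '[[[0.12,0,0.04],[0,0,0],-1],[[0.12,0,0.04],[0,0,0],-1],[[0.124,0,0.066],[0,0,0],-1],[[0.116,0,0.078],[0,0,0],-1],[[0.107,0,0.09],[0,0,0],-1],[[0,0,0],[0,0,0],-1]]'; python3 - <<'E'
from h import *
s=snap("side","6")
crop(s,(300,130,420,220),"e1",6)
from cell import monitor
o=monitor.get_obs();print(o["tool_pos"],o["eef_rot"],o["grip_width"],o["wrist_force"])
E
```

```text
time: 6.25
tool_pos: [464.6, -42.3, 238.2]
eef_rot: [-3.141, -0.001, 2.752]
wrist_force: [-0.2, -1.1, -0.7]
grip_width: 13.5
[465.09191236 -42.35100856 238.66622069] [-3.14153014e+00 -5.56629082e-04  2.75220045e+00] 13.613012333798913 [ 0.03482654  0.52131008 -0.89040483]
```

View pics/e1.png

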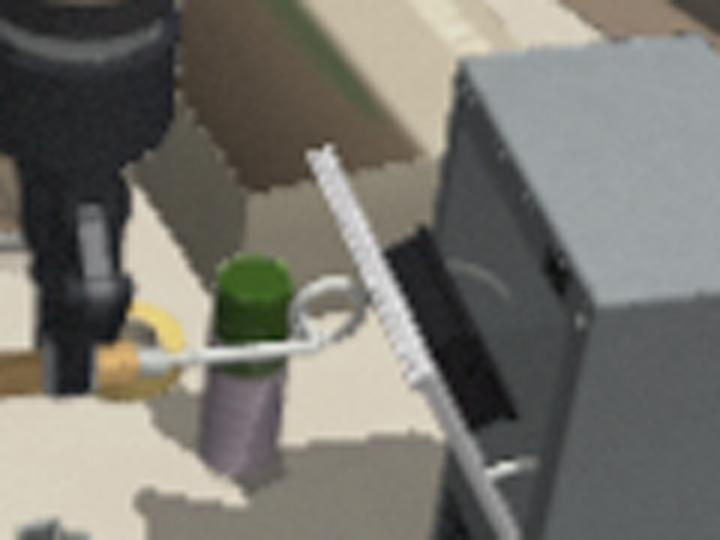

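```bash
python3 -m crank '[[[0.097,0,0.101],[0,0,0],-1],[[0.086,0,0.11],[0,0,0],-1],[[0.074,0,0.119],[0,0,0],-1],[[0.061,0,0.126],[0,0,0],-1],[[0.048,0,0.132],[0,0,0],-1],[[0,0,0],[0,0,0],-1],[[0,0,0],[0,0,0],-1]]'; python3 - <<'E'
from h import *
s=snap("side","7")
crop(s,(300,130,420,220),"e1",6)
from cell import monitor
o=monitor.get_obs();print(o["tool_pos"],o["eef_rot"],o["grip_width"],o["wrist_force"])
E
```

```text
time: 7.0
tool_pos: [438.6, -31.2, 191.4]
eef_rot: [-3.141, -0.002, 2.752]
wrist_force: [0.8, -0.5, -0.7]
grip_width: 13.4
[438.83975764 -31.21327318 191.64458211] [-3.14152338e+00 -1.23827208e-03  2.75244442e+00] 13.377393994315952 [-0.05127486 -0.12061247 -1.77357109]
```

View pics/e1.png

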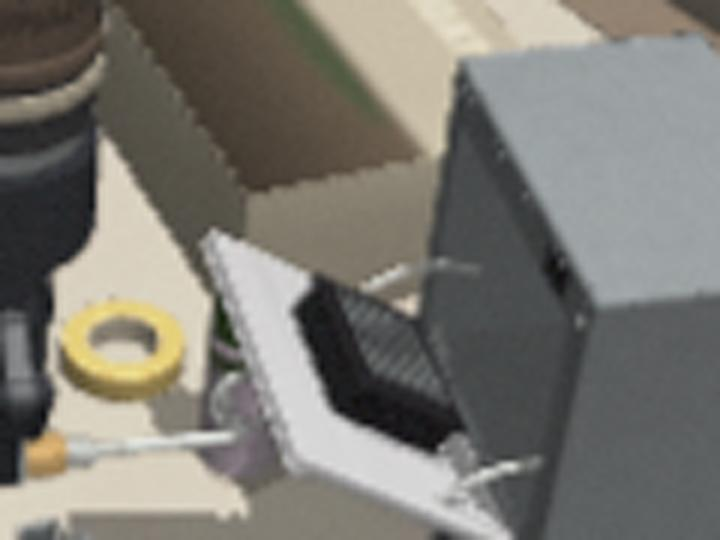

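```bash
python3 -m crank '[[[0.033,0,0.136],[0,0,0],-1],[[0.019,0,0.139],[0,0,0],-1],[[0.004,0,0.14],[0,0,0],-1],[[-0.01,0,0.14],[0,0,0],-1],[[-0.025,0,0.138],[0,0,0],-1],[[-0.039,0,0.134],[0,0,0],-1],[[0,0,0],[0,0,0],-1],[[0,0,0],[0,0,0],-1]]'; python3 - <<'E'
from h import *
s=snap("side","8");t=snap("top","8")
crop(s,(300,130,420,220),"e1",6)
from cell import monitor
o=monitor.get_obs();print(o["tool_pos"],o["eef_rot"],o["grip_width"],o["wrist_force"])
E
```

```text
time: 7.85
tool_pos: [440.3, -31.9, 125.2]
eef_rot: [-3.141, -0.001, 2.752]
wrist_force: [0.2, 0.5, 0.7]
grip_width: 13.6
[440.08386388 -31.83971402 125.49659179] [-3.14133561e+00 -1.20258079e-03  2.75219560e+00] 13.431059594279944 [-0.21525734  0.36168641 -0.81180039]
```

View pics/e1.png

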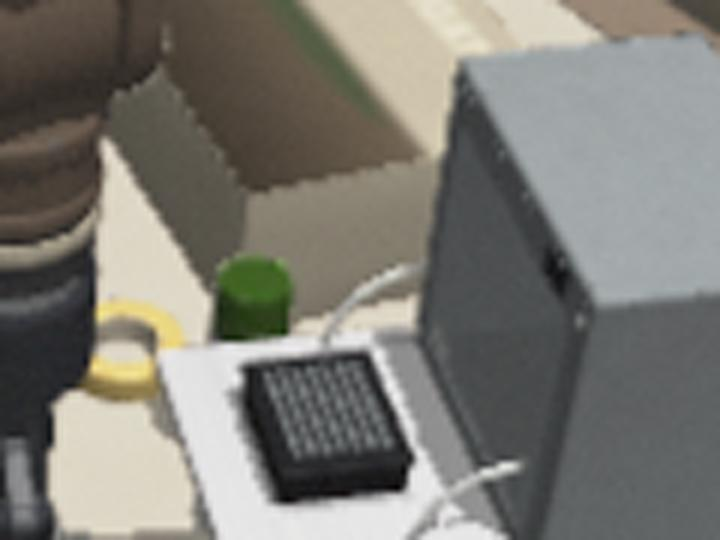

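View pics/top8.png

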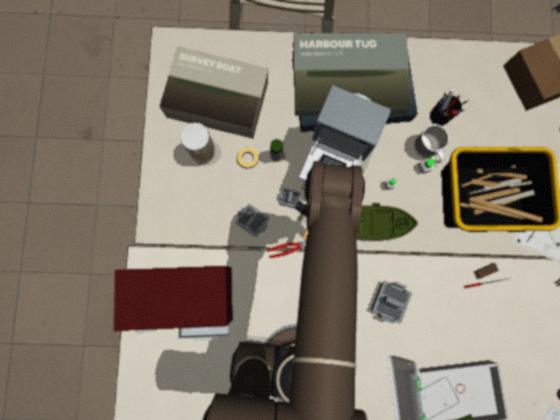

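```bash
python3 -m crank '[[[0,0,0.05],[0,0,0],-1],[[0,0,0.04],[0,0,0],-1],[[0,0,0],[0,0,0],-1],[[0,0,0],[0,0,0],-1]]'; python3 - <<'E'
from h import *
s=snap("side","9")
from cell import monitor
o=monitor.get_obs();print(o["tool_pos"],o["grip_width"],o["wrist_force"])
C=cloud(s);o0=np.array([641,-96.6]);th=np.radians(-22.3);R=np.array([[np.cos(th),-np.sin(th)],[np.sin(th),np.cos(th)]])
P=C.reshape(-1,3);U=np.c_[(P[:,:2]-o0)@R,P[:,2]]
for n,lo,hi in(("panel",-118,-104),("panelback",-30,-15),("seat",-95,-42)):
  m=(U[:,0]>lo)&(U[:,0]<hi)&(abs(U[:,1])<(33 if n=="seat" else 60))&(U[:,2]>140)&(U[:,2]<215)
  q=U[m];print(n,m.sum(),np.median(q,axis=0))
  A=np.c_[q[:,:2],np.ones(len(q))]
  if len(q)>3:
    c=np.linalg.lstsq(A,q[:,2],rcond=None)[0]; r=abs(q[:,2]-A@c)<6; c=np.linalg.lstsq(A[r],q[r,2],rcond=None)[0]; print(c)
E
```

```text
time: 8.35
tool_pos: [441.5, -32.1, 119.1]
eef_rot: [3.141, 0.002, 2.752]
wrist_force: [1.1, -0.9, 4.3]
grip_width: 13.7
[441.50987074 -32.0514318  119.13538239] 13.255647062031358 [ 1.2951035  -0.33407865  4.14737871]
panel 166 [-111.25893899   -2.78715596  170.10167332]
[-1.48263793e-02  3.84107593e-03  1.68465204e+02]
panelback 159 [-21.64372671  -3.56349477 170.19099948]
[-1.92921751e-02  2.97528182e-03  1.69687643e+02]
seat 423 [-69.63790115  -5.57895484 191.79843304]
[3.49739018e-02 1.94762207e-02 1.94181364e+02]
```

```bash
python3 -m crank '[[[0,0,-0.09],[0,0,0],-1],[[0,0,-0.085],[0,0,0],-1],[[0,0,0],[0,0,0],-1],[[0,-0.15,0],[0,0,0],-1],[[0,-0.2,0],[0,0,0],-1],[[0,-0.25,0],[0,0,0],-1],[[0,0,0],[0,0,0],-1]]'; python3 - <<'E'
from h import *
s=snap("side","10")
crop(s,(280,130,420,260),"e1",6)
from cell import monitor
o=monitor.get_obs();print(o["tool_pos"],o["grip_width"],o["wrist_force"])
E
```

```text
time: 9.1
tool_pos: [420.9, -77.9, 131.8]
eef_rot: [-3.141, -0.001, 2.75]
wrist_force: [-0.0, -0.4, -0.7]
grip_width: 13.9
[421.46385648 -77.16974817 131.9321562 ] 13.614304265433606 [ 0.61933439 -0.61751865 -0.96508175]
```

View pics/e1.png

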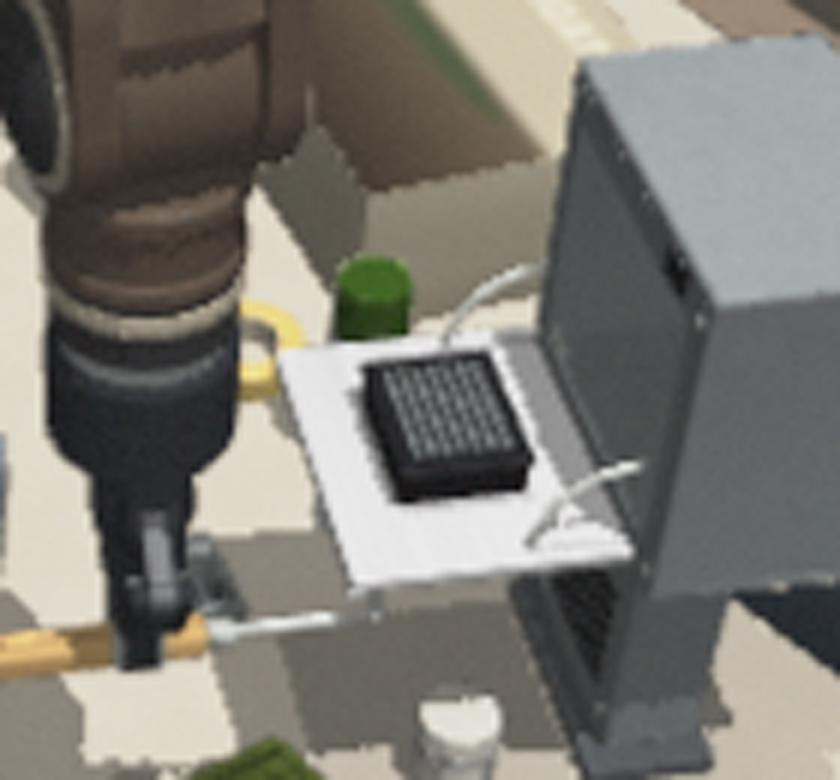

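```bash
python3 -m crank '[[[0.6,0,0],[0,0,0],-1],[[0.6,0,0],[0,0,0],-1],[[0,0,-0.5],[0,0,0],-1],[[0.07,0.564,-0.35],[0,0,0],-1],[[0.07,0.564,0],[0,0,0],-1],[[0.07,0.564,0],[0,0,0],-1],[[0.07,0.564,0],[0,0,0],-1],[[0.07,0.564,0],[0,0,0],-1],[[0.07,0.564,0],[0,0,0],-1],[[0.07,0.564,0],[0,0,0],-1]]'; python3 -m crank '[[[0.07,0.564,0],[0,0,0],-1],[[0.07,0.564,0],[0,0,0],-1],[[0,0,0],[0,0,0.0256],-1],[[0,0,0],[0,0,0.0256],-1],[[0,0,0.6],[0,0,0],-1],[[0,0,0.6],[0,0,0],-1],[[0,0,0],[0,0,0],-1],[[0,0,0],[0,0,0],-1]]'; python3 - <<'E'
from h import *
s=snap("side","11");t=snap("top","11")
crop(s,(190,110,310,220),"e1",6)
from cell import monitor
o=monitor.get_obs();print(o["tool_pos"],o["eef_rot"],o["grip_width"],o["wrist_force"])
E
```

```text
time: 10.15
tool_pos: [416.2, 266.8, 198.2]
eef_rot: [-3.141, -0.0, 2.753]
wrist_force: [-0.1, -1.1, -0.7]
grip_width: 13.2
time: 10.95
tool_pos: [439.6, 352.0, 102.6]
eef_rot: [-3.139, -0.001, 2.592]
wrist_force: [0.8, 0.5, -0.4]
grip_width: 13.9
[441.60653301 353.39950446 105.44160701] [3.13786854e+00 1.24771986e-03 2.59157001e+00] 13.853968978425867 [-0.00175312 -0.17222256  0.01953851]
```

View pics/e1.png

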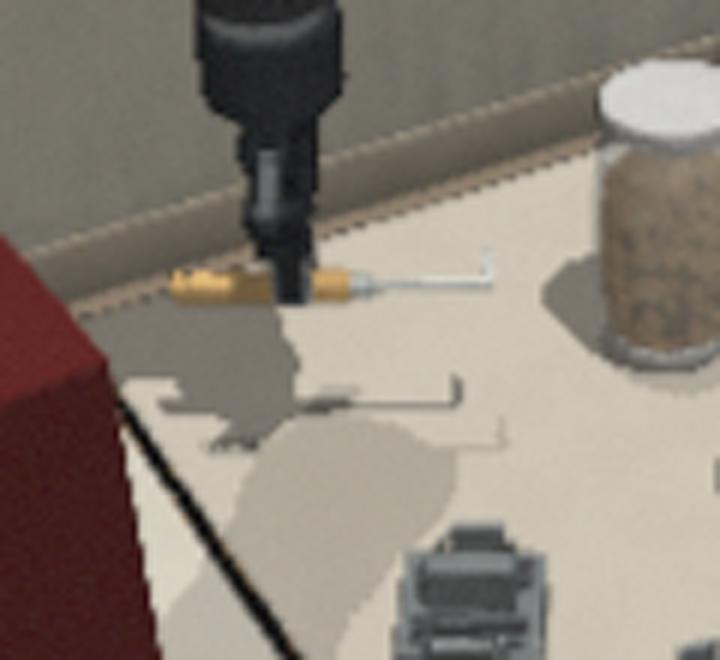

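View pics/top11.png

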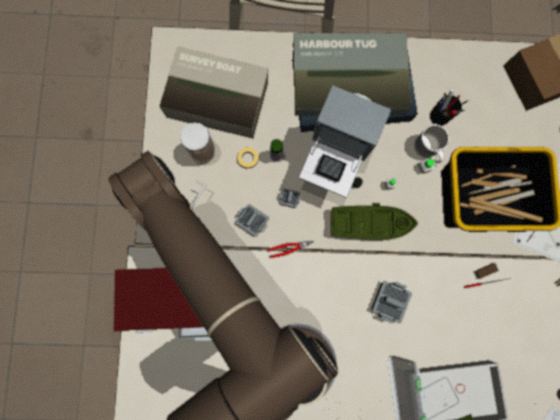

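```bash
python3 -m crank '[[[0,0,0.5],[0,0,0],-1],[[0,0,0.4],[0,0,0],-1],[[0,0,0.2],[0,0,0],-1],[[0,0,0.1],[0,0,0],-1],[[0,0,0.04],[0,0,0],-1],[[0,0,0.02],[0,0,0],-1],[[0,0,0],[0,0,0],-1],[[0,0,0],[0,0,0],-1]]'
```

```text
time: 11.85
tool_pos: [441.6, 353.1, 4.5]
eef_rot: [3.138, 0.001, 2.591]
wrist_force: [-0.6, -2.1, 5.4]
grip_width: 13.6
```

```bash
python3 -m crank '[[[0,0,0],[0,0,0],0],[[0,0,0],[0,0,0],0],[[0,0,0],[0,0,0],0],[[0,0,0],[0,0,0],0.3],[[0,0,0],[0,0,0],0.3],[[0,0,-0.3],[0,0,0],0.3],[[0,0,-0.6],[0,0,0],0.3],[[0,0,-0.6],[0,0,0],0.3],[[0,0,0],[0,0,0],0.3]]'; python3 - <<'E'
from h import *
s=snap("side","12")
crop(s,(190,110,310,220),"e1",6)
t=load("pics/top11.npz");crop(t,(225,185,315,245),"f1",8);crop(t,(290,80,390,200),"f2",5);crop(s,(240,190,340,250),"f3",8)
from cell import monitor
o=monitor.get_obs();print(o["tool_pos"],o["eef_rot"],o["grip_width"],o["wrist_force"])
E
```

```text
time: 12.75
tool_pos: [443.2, 354.5, 128.8]
eef_rot: [3.131, 0.004, 2.591]
wrist_force: [1.4, 0.2, 0.3]
grip_width: 55.5
[442.20576028 353.67159753 125.59409348] [3.13482197e+00 2.47880071e-03 2.59135858e+00] 55.74727780346801 [-0.54722086  0.47740392 -1.41030856]
```

View pics/e1.png

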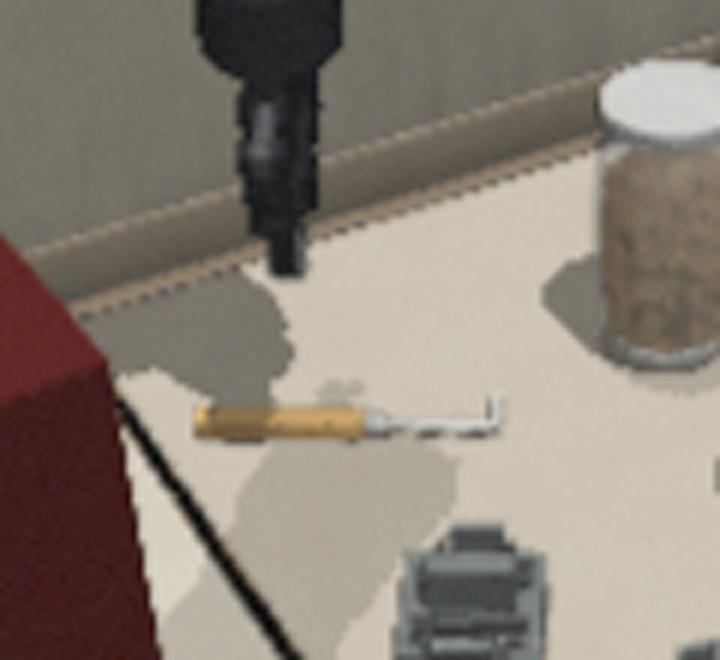

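View pics/f1.png

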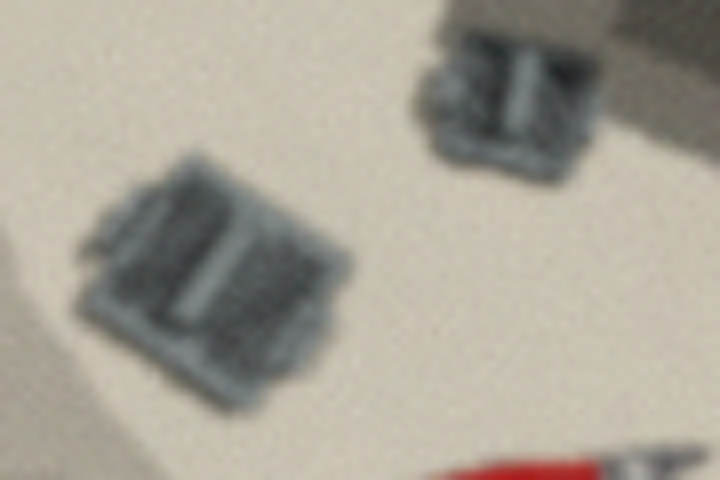

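View pics/f2.png

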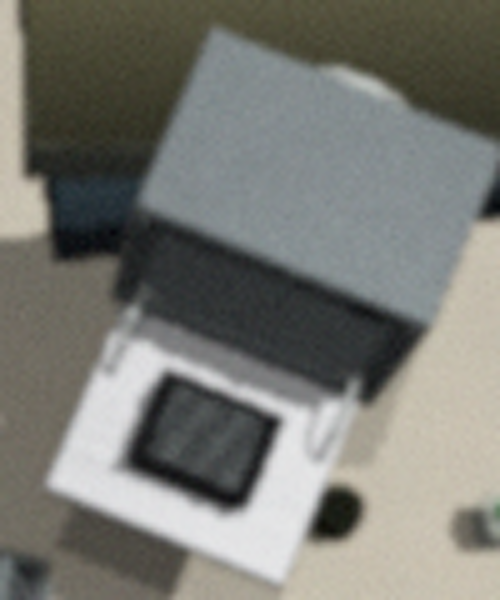

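View pics/f3.png

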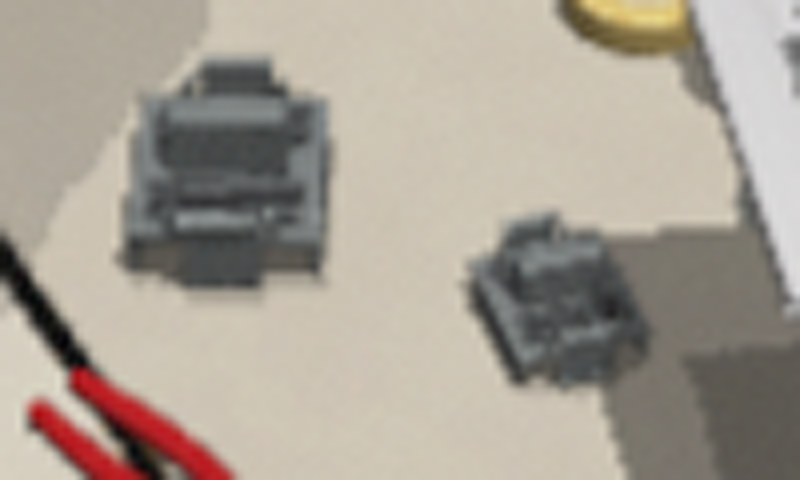

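```bash
python3 - <<'E'
from h import *
t=load("pics/top11.npz");s=load("pics/side12.npz")
f=lambda q,o,k:np.array(q)/k+np.array(o)
rib=ray(t,f([(185,308),(250,225)],(225,185),8),56);d=rib[1]-rib[0];print("rib",rib.mean(0),np.hypot(*d[:2]),np.degrees(np.arctan2(d[1],d[0])))
c=ray(t,f([(195,158),(350,262),(235,405),(82,300)],(225,185),8),26);print("plate",c.mean(0))
for i in range(4):
  d=c[(i+1)%4]-c[i];print(np.hypot(*d[:2]),np.degrees(np.arctan2(d[1],d[0])))
# rib top in side : f3
rs=ray(s,f([(170,110),(285,110)],(240,190),8),56);d=rs[1]-rs[0];print("rib side",rs.mean(0),np.hypot(*d[:2]),np.degrees(np.arctan2(d[1],d[0])))
# depth-based rib top
C=cloud(t);X=C[200:240,232:272].reshape(-1,3);m=X[:,2]>48;print("depth rib",m.sum(),np.median(X[m],axis=0))
c=ray(t,f([(165,375),(280,420),(240,508),(130,465)],(290,80),5),191);print("seat",c.mean(0))
for i in range(4):
  d=c[(i+1)%4]-c[i];print(np.hypot(*d[:2]),np.degrees(np.arctan2(d[1],d[0])))
c=ray(t,f([(112,333),(360,400),(285,582),(48,485)],(290,80),5),170);print("panel",c)
print(c[2]-c[3],np.degrees(np.arctan2(*(c[3]-c[2])[1::-1]))-90)
th=np.radians(-22.3);print("pred seat",641-68*np.cos(th),-96.6-68*np.sin(th))
# dark seat mask
for S,b in((t,(310,148,350,185)),(load("pics/side12.npz"),(335,185,375,220))):
  g=cv2.cvtColor(S["img"],cv2.COLOR_BGR2GRAY);u0,v0,u1,v1=b;m=np.zeros_like(g);m[v0:v1,u0:u1]=(g[v0:v1,u0:u1]<95)
  n,l,st,ce=cv2.connectedComponentsWithStats(m);i=1+st[1:,4].argmax();print(st[i]);cc,_=cv2.findContours((l==i).astype(np.uint8),0,cv2.CHAIN_APPROX_NONE)
  r=cv2.minAreaRect(ray(S,cc[0][:,0],191)[:,:2].astype(np.float32));print(r)
E
```

```text
rib [442.28672394 154.40486081  56.        ] 41.050795614331406 -35.57451164327993
plate [440.4893725 156.4762189  26.       ]
74.70824010484215 -122.16095482112016
72.80035553269941 143.46418623935372
73.78599461421742 57.41769821939467
72.1941901376462 -35.837274030806014
rib side [441.872011   153.15362652  56.        ] 43.973164877469706 -30.36641008806614
depth rib 68 [442.91638151 158.14575251  54.38359261]
seat [576.32943244 -71.64280216 191.        ]
71.08583263824018 -109.91537323706707
57.22017618422895 156.87774596246365
67.54120030930213 70.17921573516382
57.243107524613045 -19.57130783738015
panel [[ 645.3527514   -19.17971188  170.        ]
 [ 610.2840589  -165.7928538   170.        ]
 [ 500.11345801 -122.62109073  170.        ]
 [ 552.58884742   16.15695261  170.        ]]
[ -52.47538941 -138.77804334    0.        ] -20.712837425886093
pred seat 578.0857391497668 -70.79698115202766
[315 155  31  27 522]
((577.575439453125, -69.09845733642578), (73.1319351196289, 61.41831588745117), 68.28097534179688)
[340 189  29  25 511]
((572.544189453125, -78.98738861083984), (89.14810180664062, 64.5050048828125), 68.40316009521484)
```

```bash
python3 -m crank '[[[-0.3225,-0.529,0],[0,0,0],-0.2],[[-0.3225,-0.529,0],[0,0,0],-0.2],[[-0.3225,-0.529,0],[0,0,0],-0.2],[[-0.3225,-0.529,0],[0,0,0.0138],-0.2],[[0,0,0.3],[0,0,0],-0.2],[[0,0,0.25],[0,0,0],-0.2],[[0,0,0],[0,0,0],-0.2],[[0,0,0],[0,0,0],-0.2]]'; python3 - <<'E'
from h import *
s=snap("side","13");t=snap("top","13")
crop(s,(220,160,320,240),"e1",8);crop(t,(160,170,280,250),"e2",6)
from cell import monitor
o=monitor.get_obs();print(o["tool_pos"],o["eef_rot"],o["grip_width"],o["wrist_force"])
E
```

```text
time: 13.6
tool_pos: [439.0, 153.7, 77.1]
eef_rot: [-3.14, -0.001, 2.548]
wrist_force: [0.6, 0.2, 0.4]
grip_width: 34.0
[440.06790108 154.34001933  78.29073345] [3.14120773e+00 2.99417788e-04 2.54871992e+00] 34.10629918783742 [-0.15042318  1.1231772  -0.06429918]
```

View pics/e1.png

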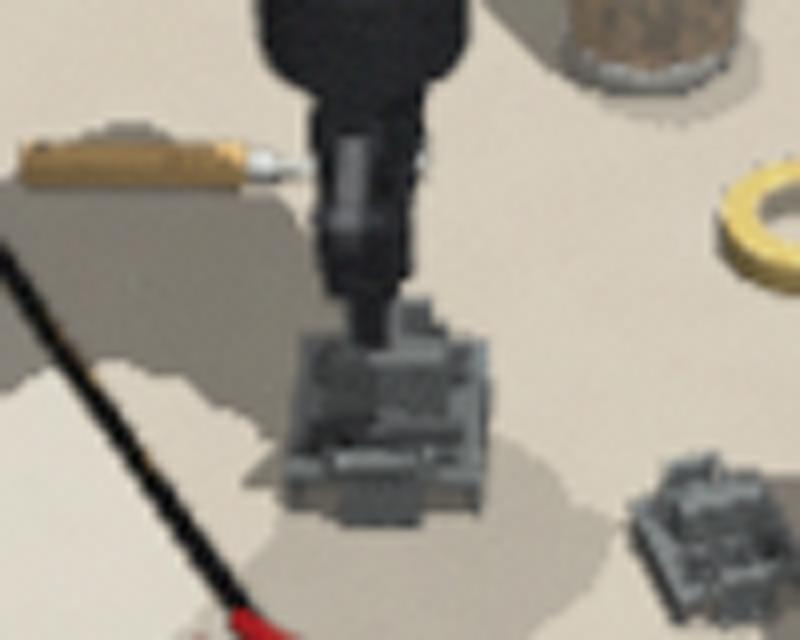

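View pics/e2.png

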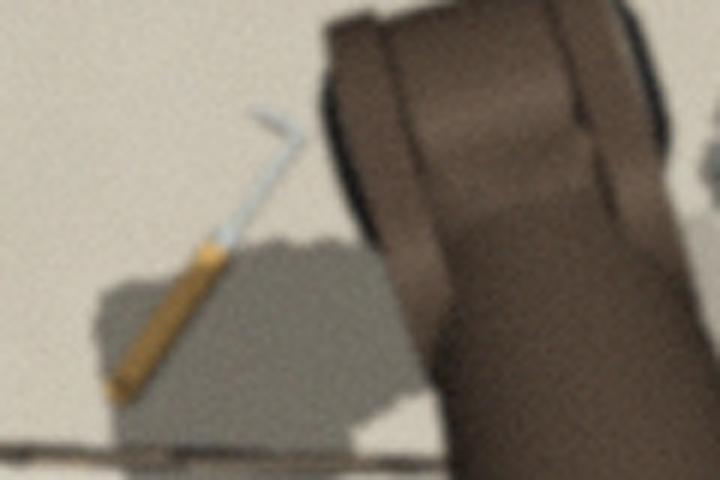

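```bash
python3 -m crank '[[[0,0.02,0.25],[0,0,0],-0.2],[[0,0,0.2],[0,0,0],-0.2],[[0,0,0.15],[0,0,0],-0.2],[[0,0,0],[0,0,0],-0.2],[[0,0,0],[0,0,0],-1],[[0,0,0],[0,0,0],-1],[[0,0,0],[0,0,0],-1],[[0,0,0],[0,0,0],-1]]' 60;  python3 - <<'E'
from h import *
s=snap("side","14")
crop(s,(220,160,320,240),"e1",8)
from cell import monitor
o=monitor.get_obs();print(o["tool_pos"],o["eef_rot"],o["grip_width"],o["wrist_force"])
E
```

```text
time: 14.5
tool_pos: [441.4, 155.6, 30.7]
eef_rot: [3.14, 0.001, 2.548]
wrist_force: [-0.9, 0.8, 4.6]
grip_width: 13.1
[441.39501867 155.55448391  30.70451963] [3.13994457e+00 9.66523193e-04 2.54808534e+00] 12.980306928959198 [0.884171   1.01584227 5.9938054 ]
```

View pics/e1.png

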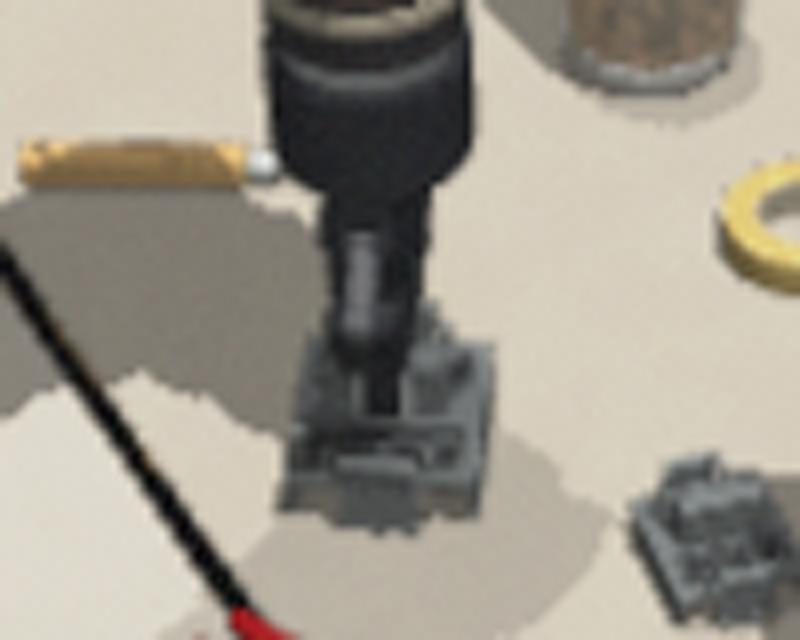

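```bash
python3 -m crank '[[[0,0,-0.3],[0,0,0],-1],[[0,0,-0.6],[0,0,0],-1],[[0,0,-0.6],[0,0,0],-1],[[0,0,-0.6],[0,0,0],-1],[[0,0,-0.6],[0,0,0],-1],[[0,0,-0.1],[0,0,0],-1],[[0,0,0],[0,0,0],-1],[[0,0,0],[0,0,0],-1]]';  python3 - <<'E'
from h import *
s=snap("side","15");t=snap("top","15")
crop(s,(220,90,320,170),"e1",8);crop(t,(160,150,280,250),"e2",6)
from cell import monitor
o=monitor.get_obs();print(o["tool_pos"],o["eef_rot"],o["grip_width"],o["wrist_force"])
E
```

```text
time: 15.35
tool_pos: [440.2, 155.0, 252.2]
eef_rot: [-3.14, -0.001, 2.548]
wrist_force: [-0.2, 1.0, -1.7]
grip_width: 13.4
[439.77626256 154.89390977 251.59266008] [-3.13861942e+00 -2.19671602e-03  2.54804894e+00] 13.051218813529504 [-0.20526634 -1.14540278 -1.00550869]
```

View pics/e1.png

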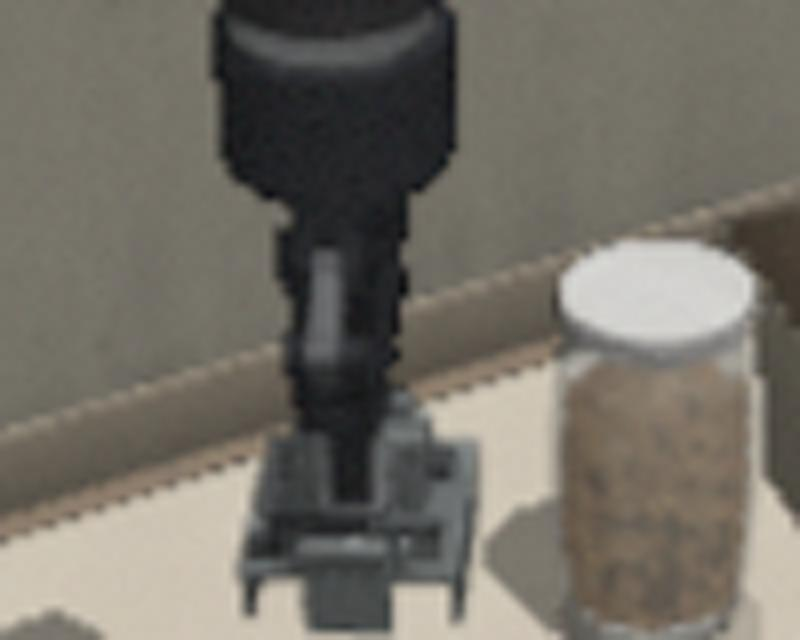

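View pics/e2.png

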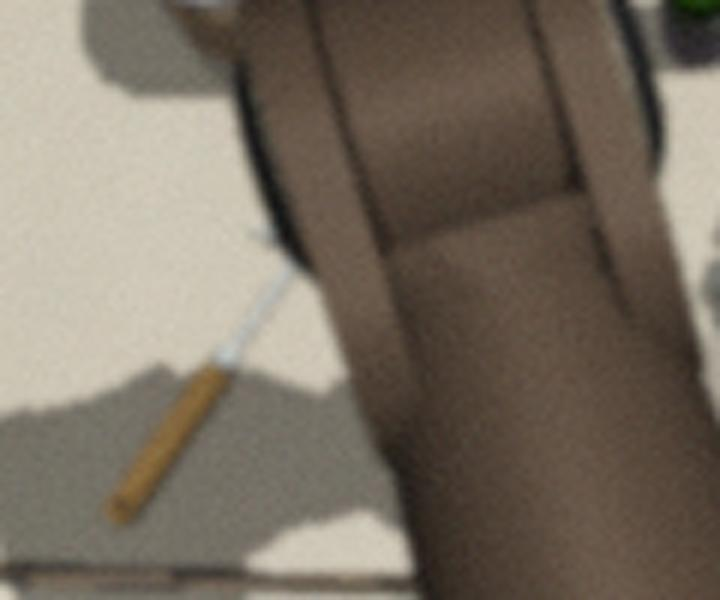

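```bash
cat > cz.py <<'E'
from h import *
def casproj(s,p,yaw,pts,off=(0,0),h=30.7):
    # cassette x axis = -tool x ; yaw = tool yaw
    th=yaw-np.pi;xu=np.array([np.cos(th),np.sin(th),0]);yu=np.array([-np.sin(th),np.cos(th),0])
    return [proj(s,np.array(p)-[0,0,h]+(a+off[0])*xu+(b+off[1])*yu+[0,0,c])[0].round(1) for a,b,c in pts]
E
python3 - <<'E'
from cz import *
s=load("pics/side15.npz")
P=[(-37.5,-40,0),(37.5,-40,0),(-37.5,-40,26),(37.5,-40,26),(-15,-48,0),(15,-48,0),(-24,-7,56),(24,-7,56)]
for q,n in zip(casproj(s,(439.8,154.9,251.6),2.548,P),P): print(n,q,((q-[220,90])*8).round())
E
```

```text
(-37.5, -40, 0) [249.6 168.4] [237. 627.]
(37.5, -40, 0) [277.1 169.4] [457. 635.]
(-37.5, -40, 26) [248.9 160.6] [231. 565.]
(37.5, -40, 26) [276.8 161.6] [454. 573.]
(-15, -48, 0) [257.5 170.5] [300. 644.]
(15, -48, 0) [268.5 170.9] [388. 647.]
(-24, -7, 56) [254.9 144.4] [279. 435.]
(24, -7, 56) [272.6 145. ] [421. 440.]
```

```bash
python3 - <<'E'
from cz import *
P=[(-37.5,-40,0),(37.5,-40,0),(37.5,40,20),(-37.5,40,20),(-15,-48,0),(15,-48,0),(-24,-7,56),(24,-7,56),(24,7,56),(-24,7,56)]
for k,p,yaw,b,h in((12,(441.4,155.5,30.7),2.548,(220,160,320,240),30.7),(14,(441.4,155.5,30.7),2.548,(220,160,320,240),30.7),(15,(439.8,154.9,251.6),2.548,(220,90,320,170),30.7)):
  s=load(f"pics/side{k}.npz");a,bb,c,d=b
  im=cv2.resize(s["img"][bb:d,a:c],None,fx=4,fy=4,interpolation=cv2.INTER_CUBIC)
  for q in casproj(s,p,yaw,P,h=h): cv2.circle(im,tuple(int(v) for v in ((q-[a,bb]+.5)*4)),2,(0,0,255),-1)
  cv2.imwrite(f"pics/o{k}.png",im)
ims=[cv2.imread(f"pics/o{k}.png") for k in(12,14)];cv2.imwrite("pics/oo.png",np.hstack(ims))
E
```

```text
(no output)
```

View pics/oo.png

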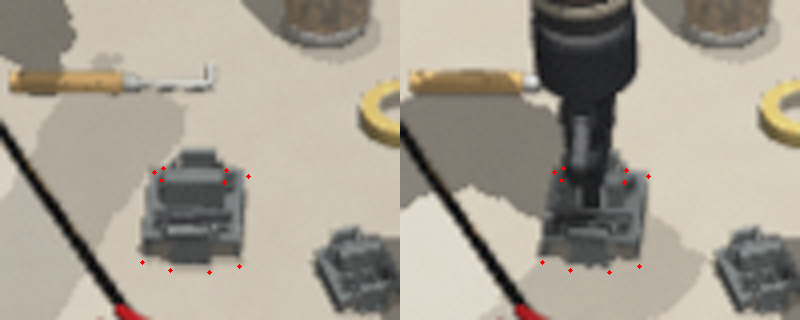

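View pics/o15.png

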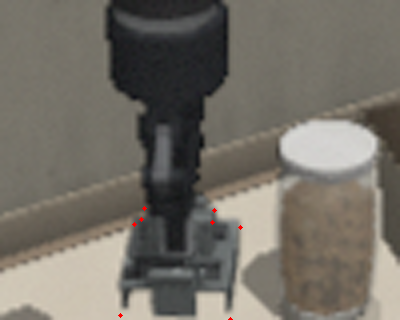

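```bash
python3 -m crank '[[[-0.498,-0.2315,0],[0,0,0],-1],[[-0.498,-0.2315,0],[0,0,0],-1],[[-0.498,-0.2315,0],[0,0,0],-1],[[-0.498,-0.2315,0],[0,0,0],-1],[[-0.498,-0.2315,0],[0,0,0],-1],[[-0.498,-0.2315,0],[0,0,0],-1],[[0,0,0],[0,0,-0.0333],-1],[[0,0,0],[0,0,-0.0333],-1],[[0,0,0],[0,0,0],-1],[[0,0,0],[0,0,0],-1]]';  python3 - <<'E'
from cz import *
s=snap("side","16");t=snap("top","16")
crop(s,(300,110,420,220),"e1",6)
from cell import monitor
o=monitor.get_obs();print(o["tool_pos"],o["eef_rot"],o["grip_width"],o["wrist_force"])
E
```

```text
time: 16.45
tool_pos: [576.2, -70.5, 252.5]
eef_rot: [-3.141, -0.002, 2.755]
wrist_force: [-0.3, -0.3, -1.1]
grip_width: 12.8
[576.36144456 -70.27107276 253.1879253 ] [-3.14132475e+00 -9.33219888e-04  2.75604230e+00] 12.886141389988257 [-0.22841905  0.42553778 -0.04923079]
```

View pics/e1.png

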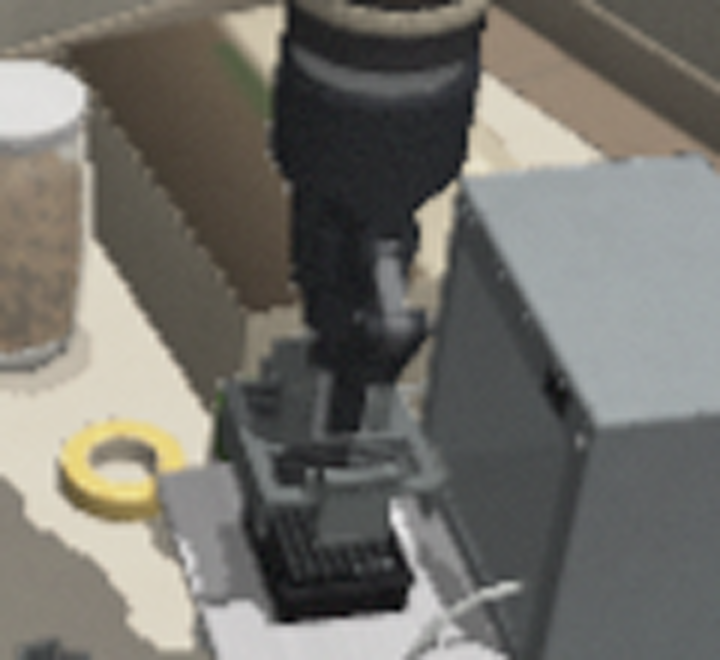

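View pics/top16.png

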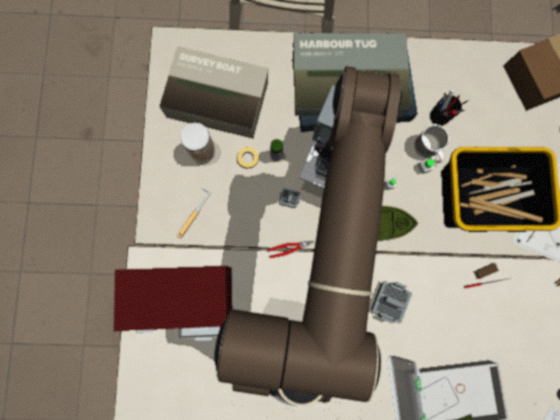

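```bash
python3 - <<'E'
from cz import *
s=load("pics/side16.npz");crop(s,(330,160,380,215),"e2",12)
E
```

```text
(no output)
```

View pics/e2.png

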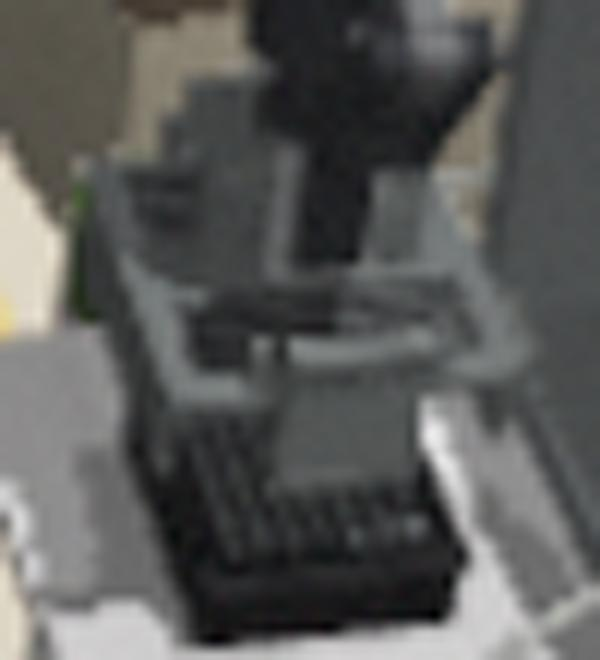

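```bash
python3 - <<'E'
from cz import *
s=load("pics/side16.npz");t=load("pics/top11.npz")
th=2.756-np.pi;xu=np.array([np.cos(th),np.sin(th),0]);yu=np.array([-np.sin(th),np.cos(th),0])
p=np.array([576.4,-70.3,253.2])
def rep(n,uv,z):
    X=ray(s,uv,z); d=X-p; m=d.mean(0); print(n,[(round(q@xu,1),round(q@yu,1)) for q in d],"mid",(m@xu).round(1),(m@yu).round(1))
for h in(30.7,28,26):
    rep(f"plate near h{h}",[(345,193.3),(373.3,190)],p[2]-h+26)
rep("seat near",[(346.5,208.2),(368.75,205.8)],191)
# top view seat
f=lambda q,o,k:np.array(q)/k+np.array(o)
X=ray(t,f([(165,375),(280,420),(240,508),(130,465)],(290,80),5),191)-p
print("seat top view",(X@xu).round(1),(X@yu).round(1))
print("seat TV ctr",X.mean(0)@xu,X.mean(0)@yu)
E
```

```text
plate near h30.7 [(np.float64(-35.0), np.float64(-42.6)), (np.float64(35.5), np.float64(-40.6))] mid 0.2 -41.6
plate near h28 [(np.float64(-35.9), np.float64(-45.6)), (np.float64(34.2), np.float64(-43.6))] mid -0.9 -44.6
plate near h26 [(np.float64(-36.7), np.float64(-47.8)), (np.float64(33.3), np.float64(-45.8))] mid -1.7 -46.8
seat near [(np.float64(-24.4), np.float64(-35.3)), (np.float64(33.2), np.float64(-34.7))] mid 4.4 -35.0
seat top view [ 27.7  30.4 -26.8 -29.5] [ 34.6 -36.4 -35.4  32.1]
seat TV ctr 0.4396529083479142 -1.270748892626819
```

```bash
python3 -m crank '[[[-0.025,0.02,0.1],[0,0,0],-1],[[0,0,0.1],[0,0,0],-1],[[0,0,0.1],[0,0,0],-1],[[0,0,0],[0,0,0],-1],[[0,0,0],[0,0,0],-1]]';  python3 - <<'E'
from cz import *
s=snap("side","17");t=snap("top","17")
crop(s,(325,160,385,215),"e2",12);crop(t,(295,120,375,190),"e3",8)
from cell import monitor
o=monitor.get_obs();print(o["tool_pos"],o["eef_rot"],o["grip_width"],o["wrist_force"])
E
```

```text
time: 17.05
tool_pos: [578.8, -69.8, 229.4]
eef_rot: [-3.141, -0.001, 2.757]
wrist_force: [0.8, -0.1, -0.8]
grip_width: 12.9
[579.19362935 -69.85498707 230.05519621] [3.14148624e+00 4.33406454e-04 2.75723264e+00] 12.894723898268545 [ 0.11968551  0.28791201 -1.14454674]
```

View pics/e2.png

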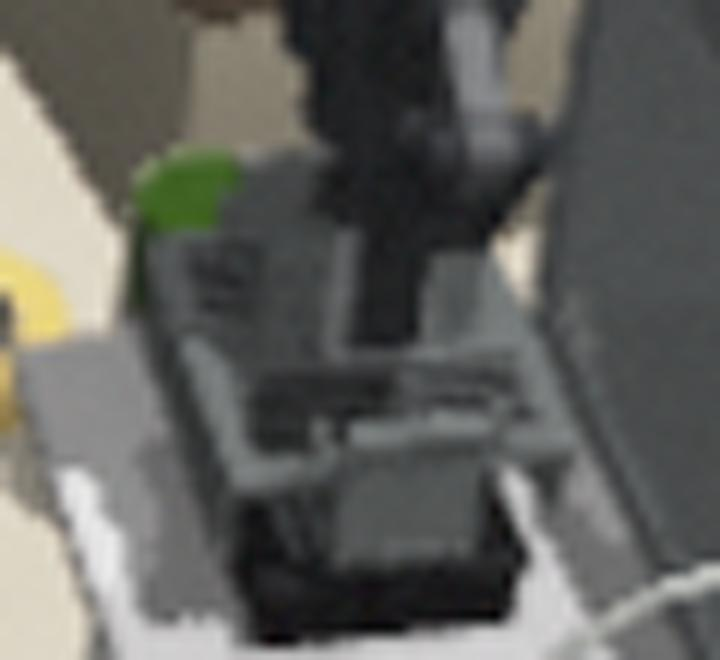

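View pics/e3.png

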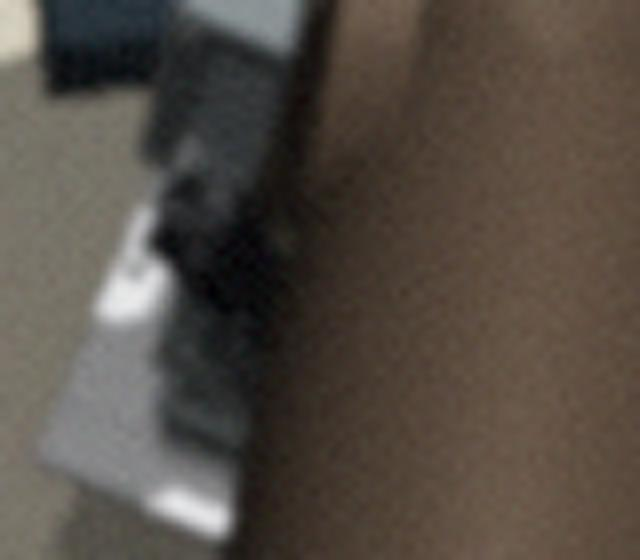

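```bash
python3 - <<'E'
from cz import *
s=load("pics/side17.npz")
th=2.757-np.pi;xu=np.array([np.cos(th),np.sin(th),0]);yu=np.array([-np.sin(th),np.cos(th),0])
p=np.array([579.0,-69.8,230])
def rep(n,uv,z):
    X=ray(s,uv,z); d=X-p; m=d.mean(0); print(n,[(round(q@xu,1),round(q@yu,1)) for q in d],"mid",(m@xu).round(1),(m@yu).round(1))
for h in(30.7,28): rep("plate near",[(344.8,200.8),(372.9,197.5)],p[2]-h+26)
# clip outer face bottom edge / rib top? seat bottom at panel
rep("seat bottom near z169",[(325+245/12,160+635/12),(325+505/12,160+610/12)],171)
s0=load("pics/side12.npz");crop(s0,(325,160,385,215),"e4",12)
E
```

```text
plate near [(np.float64(-36.1), np.float64(-45.5)), (np.float64(34.9), np.float64(-43.7))] mid -0.6 -44.6
plate near [(np.float64(-37.0), np.float64(-48.3)), (np.float64(33.6), np.float64(-46.6))] mid -1.7 -47.5
seat bottom near z169 [(np.float64(-26.8), np.float64(-33.0)), (np.float64(29.9), np.float64(-33.4))] mid 1.5 -33.2
```

View pics/e4.png

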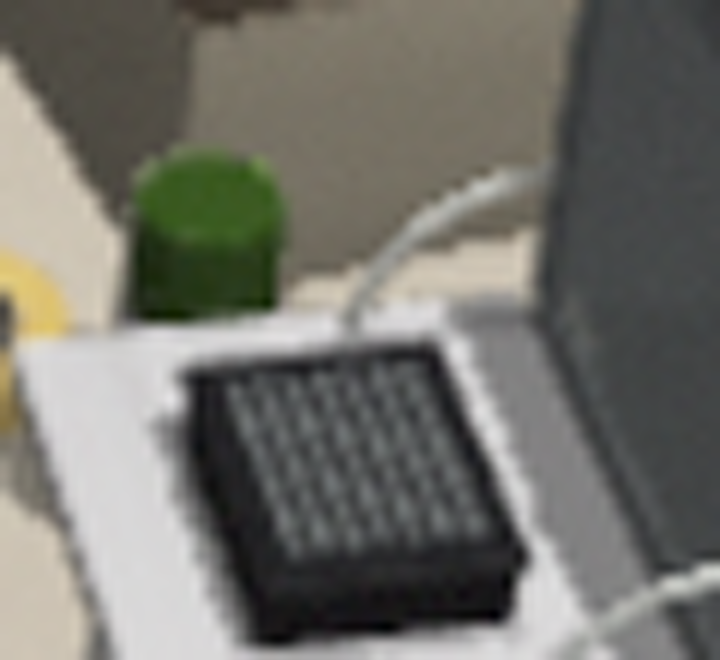

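```bash
python3 - <<'E'
from cz import *
s=load("pics/side12.npz")
th=2.757-np.pi;xu=np.array([np.cos(th),np.sin(th),0]);yu=np.array([-np.sin(th),np.cos(th),0])
p=np.array([579.0,-69.8,230])
uv=np.array([(190,375),(435,345),(525,555),(258,585)])/12+[325-.46,160-.46]
X=ray(s,uv,191);print(X.mean(0));d=X-p;print((d@xu).round(1),(d@yu).round(1),(d.mean(0)@xu).round(1),(d.mean(0)@yu).round(1))
# grille corners
uv=np.array([(230,385),(415,362),(490,535),(292,555)])/12+[325-.46,160-.46]
X=ray(s,uv,191);print(X.mean(0));d=X-p;print((d@xu).round(1),(d@yu).round(1),(d.mean(0)@xu).round(1),(d.mean(0)@yu).round(1))
# cassette pieces current
s=load("pics/side17.npz")
P=[(-37.5,-40,26),(37.5,-40,26),(37.5,40,26),(-37.5,40,26),(-24,-7,56),(24,-7,56),(24,7,56),(-24,7,56),(-15,-48,40),(15,-48,40)]
im=cv2.imread("pics/e2.png")
for q in casproj(s,p,2.757,P): cv2.circle(im,tuple(int(v) for v in ((q-[325,160]+.46)*12)),4,(0,0,255),-1)
cv2.imwrite("pics/o17.png",im)
E
```

```text
[579.28044172 -72.21890085 191.        ]
[-26.5  29.3  29.8 -27.9] [ 31.1  33.1 -35.9 -36.8] 1.2 -2.1
[581.13206306 -71.47014321 191.        ]
[-18.6  23.4  24.2 -18.6] [ 26.5  28.2 -28.8 -28.9] 2.6 -0.7
```

View pics/o17.png

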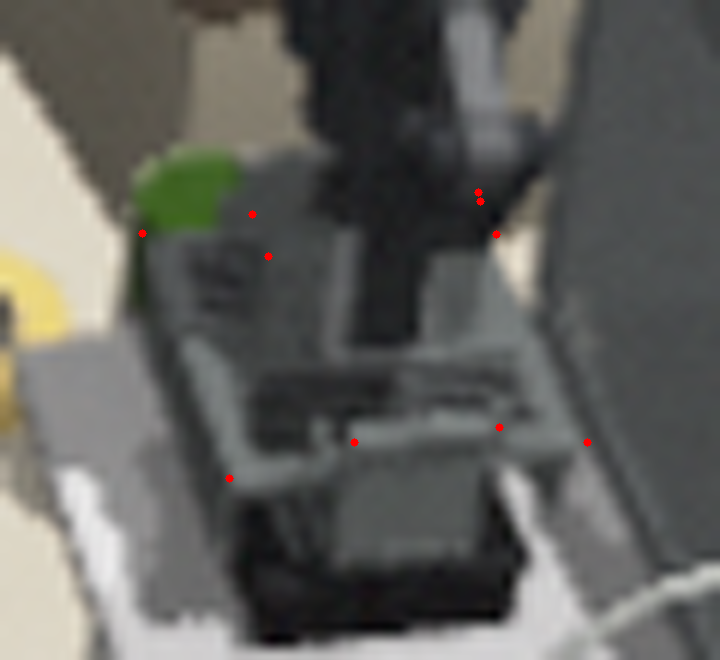

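```bash
python3 -m crank '[[[0,-0.005,0.1],[0,0,0],-1],[[0,0,0.1],[0,0,0],-1],[[0,0,0.05],[0,0,0],-1],[[0,0,0],[0,0,0],-1],[[0,0,0],[0,0,0],-1]]';  python3 - <<'E'
from cz import *
s=snap("side","18")
crop(s,(325,160,385,215),"e2",12)
from cell import monitor
o=monitor.get_obs();print(o["tool_pos"],o["eef_rot"],o["grip_width"],o["wrist_force"],o["moment"])
E
```

```text
time: 17.65
tool_pos: [578.8, -70.3, 209.8]
eef_rot: [-3.141, -0.0, 2.757]
wrist_force: [-0.0, -0.3, 0.7]
grip_width: 13.1
[578.7905713  -70.34576121 209.87800464] [-3.14125930e+00 -1.28232168e-04  2.75721106e+00] 13.100840659354462 [-0.60341787 -1.08388948  0.53374501] [-0.1616729   0.2408394   0.04143783]
```

View pics/e2.png

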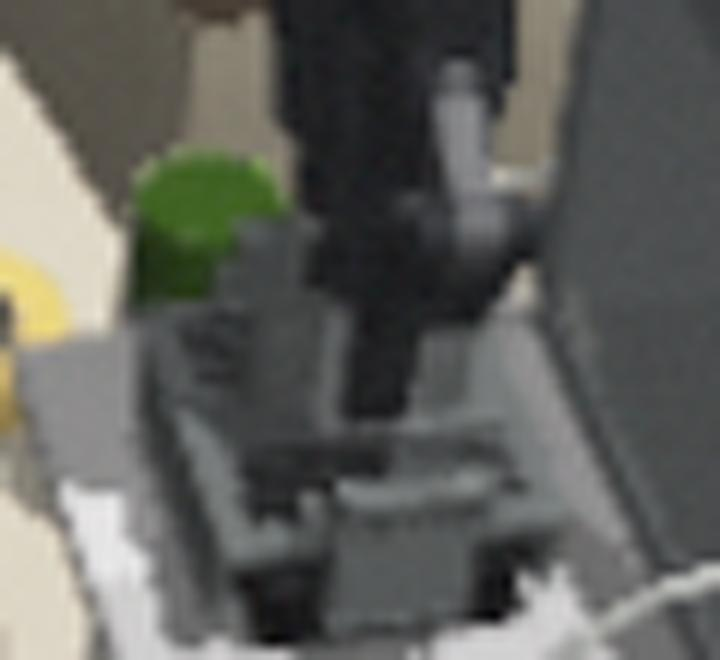

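```bash
python3 -m crank '[[[0,0,0.03],[0,0,0],-1],[[0,0,0.03],[0,0,0],-1],[[0,0,0.02],[0,0,0],-1],[[0,0,0],[0,0,0],-1]]'; python3 -m crank '[[[0,0,0.02],[0,0,0],-1],[[0,0,0.015],[0,0,0],-1],[[0,0,0],[0,0,0],-1]]'; python3 - <<'E'
from cell import monitor
o=monitor.get_obs();print(o["tool_pos"],o["eef_rot"],o["grip_width"],o["wrist_force"],o["moment"])
E
```

```text
time: 18.1
tool_pos: [579.1, -71.1, 203.8]
eef_rot: [-3.14, 0.001, 2.757]
wrist_force: [-1.3, -4.5, 3.2]
grip_width: 12.9
time: 18.4
tool_pos: [578.9, -70.7, 201.7]
eef_rot: [-3.141, 0.001, 2.757]
wrist_force: [-3.5, -2.7, 8.3]
grip_width: 13.2
[578.94105627 -70.72794417 201.65980747] [-3.14119253e+00  1.47894294e-03  2.75679108e+00] 13.190975615932919 [-3.45990843 -2.73139302  8.2502261 ] [-0.65972629  0.74894637 -0.0028602 ]
```

Continue pressing in small steps, watching force.

```bash
python3 -m crank '[[[0,0,0.015],[0,0,0],-1],[[0,0,0],[0,0,0],-1]]'; python3 -m crank '[[[0,0,0.015],[0,0,0],-1],[[0,0,0],[0,0,0],-1]]'; python3 -m crank '[[[0,0,0.015],[0,0,0],-1],[[0,0,0],[0,0,0],-1]]'; python3 - <<'E'
from cz import *
s=snap("side","19")
crop(s,(325,160,385,215),"e2",12)
E
```

```text
time: 18.6
tool_pos: [579.0, -70.7, 201.6]
eef_rot: [-3.142, 0.003, 2.757]
wrist_force: [-5.2, -3.2, 15.2]
grip_width: 13.0
time: 18.8
tool_pos: [579.0, -70.7, 201.6]
eef_rot: [3.141, 0.004, 2.757]
wrist_force: [-6.7, -2.1, 20.3]
grip_width: 13.0
time: 19.0
tool_pos: [579.0, -70.7, 201.6]
eef_rot: [3.141, 0.005, 2.757]
wrist_force: [-8.8, -2.9, 26.1]
grip_width: 12.9
```

View pics/e2.png

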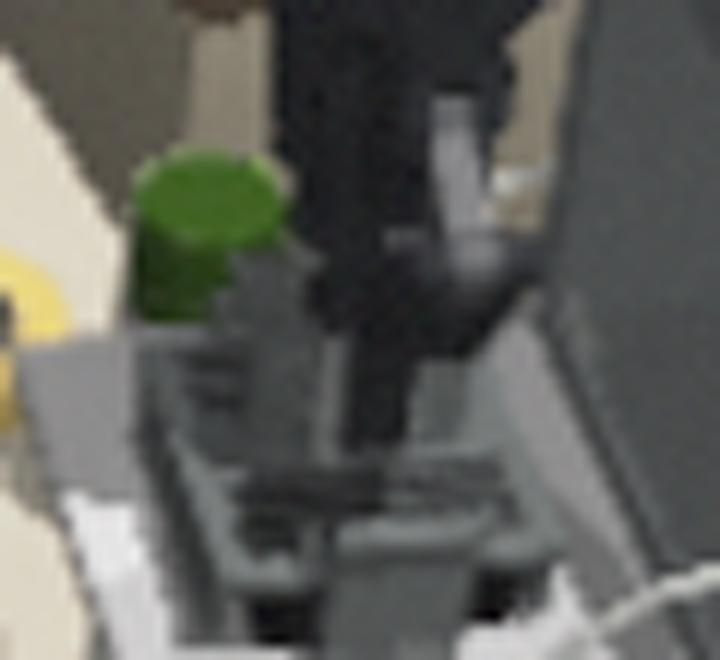

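```bash
python3 -m crank '[[[0,0,-0.025],[0,0,0],-1],[[0,0,-0.025],[0,0,0],-1],[[0,0,0],[0,0,0],-1]]'; python3 -m crank '[[[0,0,0],[0,0,0],-0.25],[[0,0,0],[0,0,0],-0.25],[[0,0,0],[0,0,0],-0.25],[[0,0,0],[0,0,0],-0.25],[[0,0,-0.1],[0,0,0],-0.25],[[0,0,-0.4],[0,0,0],-0.25],[[0,0,-0.6],[0,0,0],-0.25],[[0,0,-0.6],[0,0,0],-0.25],[[0,0,0],[0,0,0],-0.25]]'; python3 - <<'E'
from cz import *
s=snap("side","20")
crop(s,(325,160,385,215),"e2",12)
from cell import monitor
o=monitor.get_obs();print(o["tool_pos"],o["eef_rot"],o["grip_width"],o["wrist_force"],o["moment"])
E
```

```text
time: 19.35
tool_pos: [579.1, -70.0, 201.7]
eef_rot: [3.141, 0.001, 2.757]
wrist_force: [-2.0, -0.2, 8.6]
grip_width: 12.9
time: 20.25
tool_pos: [580.4, -70.3, 344.9]
eef_rot: [3.138, 0.011, 2.757]
wrist_force: [-0.3, 0.1, -0.4]
grip_width: 32.3
[580.2390534  -70.3135721  341.52161302] [3.13943297 0.00744562 2.75729991] 32.031242245367324 [-0.0542146  -0.09265151 -0.56391258] [-0.01005678 -0.04938923 -0.04891067]
```

View pics/e2.png

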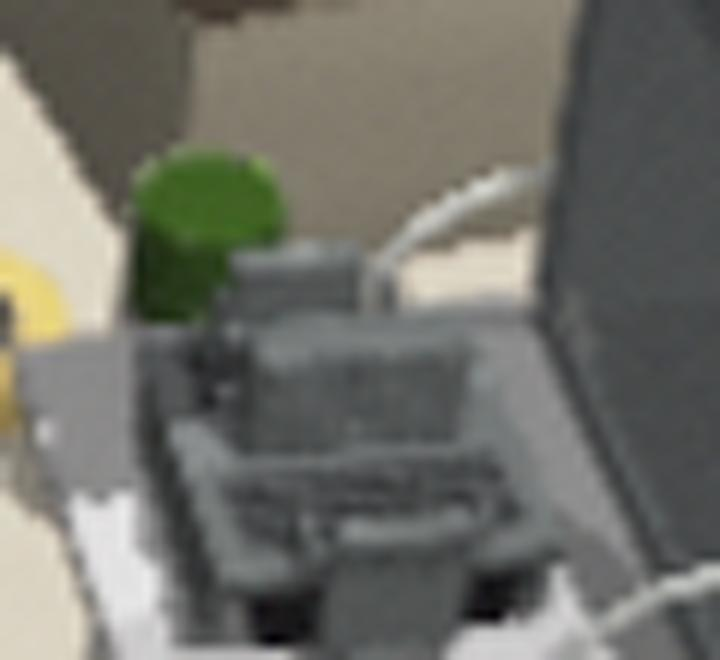

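```bash
python3 -m crank '[[[0.6,0,0],[0,0,0],0],[[0.6,0,0],[0,0,0],0],[[0.6,0,0],[0,0,0],0],[[0.6,0,0],[0,0,0],0],[[0.6,0,0],[0,0,0],0],[[0,0.6,0],[0,0,0],0],[[0,0.6,0],[0,0,0],0],[[0,0.6,0],[0,0,0],0],[[0,0.6,0],[0,0,0],0],[[0,0,0],[0,0,0],0]]'; python3 - <<'E'
from cz import *
s=snap("side","21");t=snap("top","21")
crop(t,(290,100,390,200),"e2",6);crop(s,(320,170,390,230),"e3",10)
C=cloud(t);o0=np.array([641,-96.6]);th=np.radians(-22);R=np.array([[np.cos(th),-np.sin(th)],[np.sin(th),np.cos(th)]])
for nm,S in(("top",t),("side",s)):
  P=cloud(S).reshape(-1,3);U=np.c_[(P[:,:2]-o0)@R,P[:,2]]
  for n,x0,x1,y0,y1,z0 in(("rib",-90,-48,-5,5,215),("plate+",-100,-38,14,34,185),("plate-",-100,-38,-34,-14,185),("clip+",-80,-56,40,50,185),("clip-",-80,-56,-50,-40,185),("plateX-",-104,-96,-35,35,185),("plateX+",-40,-33,-35,35,185)):
    m=(U[:,0]>x0)&(U[:,0]<x1)&(U[:,1]>y0)&(U[:,1]<y1)&(U[:,2]>z0)&(U[:,2]<240);q=U[m]
    if len(q):print(nm,n,len(q),q.mean(0).round(1),np.percentile(q[:,2],[10,50,90]).round(1))
E
```

```text
time: 21.3
tool_pos: [429.5, 201.9, 334.2]
eef_rot: [-3.14, -0.003, 2.762]
wrist_force: [0.7, -1.0, -0.5]
grip_width: 42.8
top rib 49 [-69.8   0.4 225.2] [221.3 225.7 228.2]
top plate+ 147 [-69.   24.1 196.2] [193.4 196.2 199. ]
top plate- 145 [-69.2 -24.2 196.9] [193.6 196.7 200.1]
top clip+ 27 [-68.8  45.2 205.8] [193.9 208.6 213.3]
top clip- 12 [-67.5 -42.4 209.8] [207.7 209.2 212.9]
top plateX- 81 [-100.3    0.5  194.9] [189.8 195.5 198.4]
top plateX+ 48 [-36.2  -0.6 196.1] [193.6 195.9 199.3]
side rib 75 [-69.4  -1.4 224.7] [217.4 226.1 228.8]
side plate+ 25 [-93.2  26.  198. ] [196.6 197.6 199.9]
side plate- 84 [-71.8 -22.3 198.3] [196.5 198.3 199.7]
side clip+ 51 [-68.4  44.3 206.3] [199.3 206.3 212.1]
side clip- 78 [-67.5 -43.  201. ] [190.  200.4 212.6]
side plateX- 59 [-99.9  -1.6 197.7] [196.6 197.7 199.5]
side plateX+ 38 [-36.2  -9.9 198.2] [196.1 198.2 199.6]
```

View pics/e2.png

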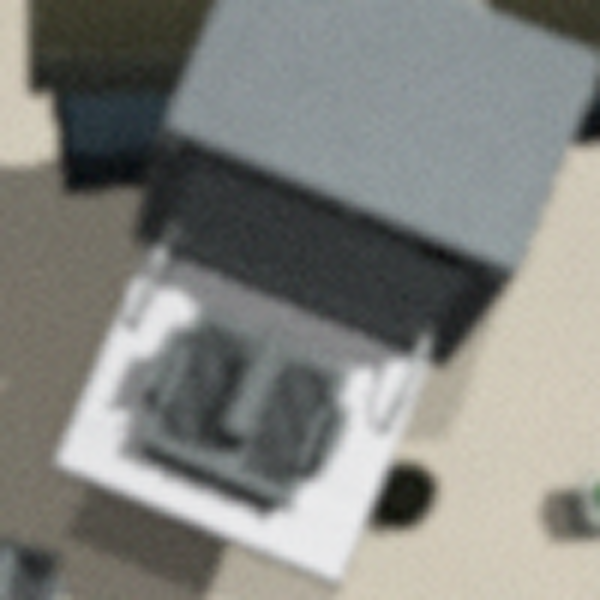

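View pics/e3.png

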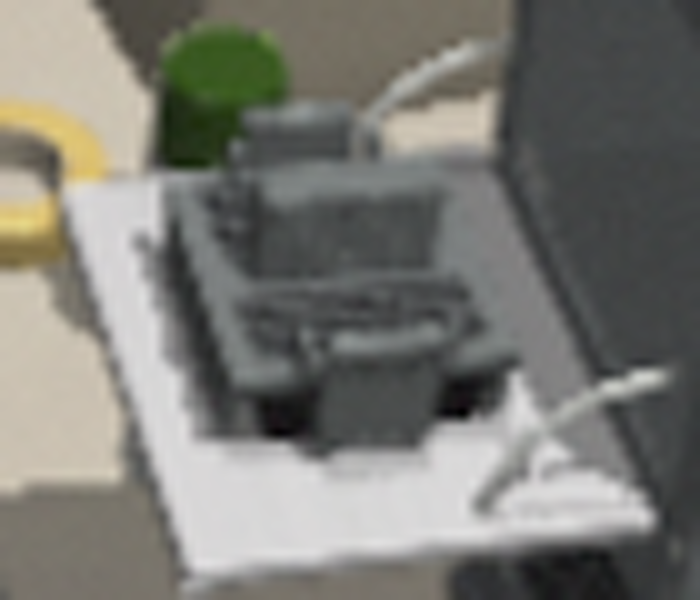

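View pics/side21.png

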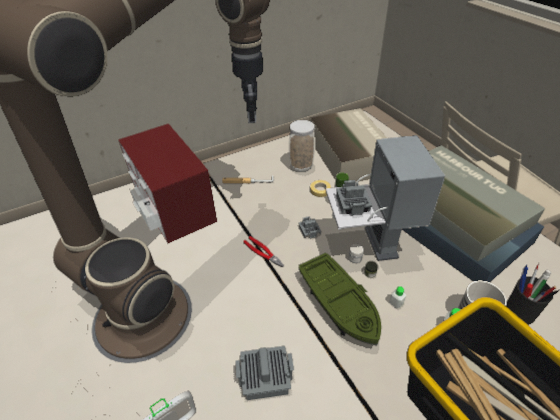

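```bash
python3 - <<'E'
from h import *
s=load("pics/side21.npz");t=load("pics/top21.npz")
crop(s,(215,165,285,195),"g1",10);crop(t,(165,175,225,245),"g2",8)
# bystanders: shift of masks start vs now (phase correlation on patches)
s0=load("pics/side0.npz")
for n,b in(("boat",(295,250,385,345)),("pots",(345,242,380,280)),("glue",(388,284,412,310)),("can",(330,172,348,200)),("jar",(285,120,318,172))):
  a,c,d,e=b;g=lambda S:cv2.cvtColor(S["img"],cv2.COLOR_BGR2GRAY)[c:e,a:d].astype(np.float32);print(n,cv2.phaseCorrelate(g(s0),g(s)))
from cell import monitor
o=monitor.get_obs();print(o["time"],abs(o["qvel"]).max(),o["wrist_force"])
E
```

```text
boat ((-0.0072585017245430095, 0.04014890839177099), 0.8986009190479914)
pots ((-0.03642809593189256, -0.2052930420288881), 0.7641949209902021)
glue ((0.12699140600144077, 0.5716660489204362), 0.9679618382159575)
can ((0.18923705955534764, 0.17306178066005806), 0.7571309257436681)
jar ((-0.001386660997397371, -0.03755706096016809), 0.975460462486793)
21.4 0.03527808081636155 [-0.16881704 -0.14172193 -0.24650939]
```

View pics/g1.png

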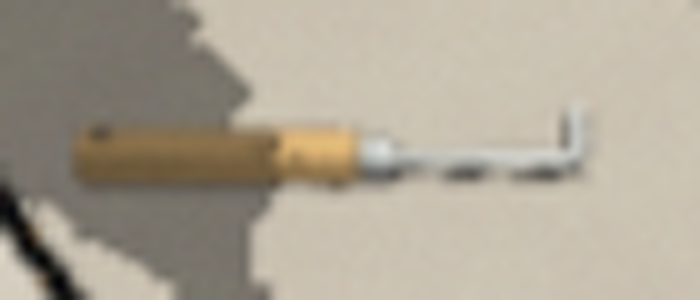

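```bash
python3 -m crank '[[[0,0,0],[0,0,0],0],[[0,0,0],[0,0,0],0],[[0,0,0],[0,0,0],0],[[0,0,0],[0,0,0],0]]'; python3 -c "
from cell import ticket
print(ticket.close_job())"
```

```text
time: 21.8
tool_pos: [428.4, 197.0, 337.4]
eef_rot: [3.141, 0.001, 2.756]
wrist_force: [0.1, 0.0, -0.3]
grip_width: 42.7
the job is handed in; nothing more can be done
None
```

I hooked the ring from the right with the pole and drew the hatch down to its stop with only the hook touching it. The pole went back flat in its old place. I set the middle-sized cassette on the seat and pressed it home, then cleared the arm and handed the job in at 21.8 s.

**Last checks:**
- **Hatch:** the panel measured level, within about 0.02 rad.
- **Cassette:** its plate top is at 196–198 mm (197 expected when home), level on both sides, and centred within about 2 mm. The press stopped firmly at the expected height under about 26 N. I judge the two clips snapped from that height; I could not see them under the rim directly.
- **Pole:** it lies flat on the table, let go.
- **Other things on the table:** the boat, pots, glue bottle, can and jar show shifts under about 0.6 pixel (roughly 2 mm) in the side view.

**Disagreements:** the two cameras gave seat positions 3–4 mm apart, so I used a middle value, and it fitted. The gripper read about 13 mm on both the 16 mm handle and the 14 mm rib, but both holds were sound. The lower edges of the cassette appeared about 2 pixels higher than I predicted, while the rib matched.

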